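# Stand the fallen standee in the lever clamp

### The job

The big wooden standee has fallen over and slid head first under the low glass riser. Swing the display clamp's lever fully open, stand the standee on its foot in the clamp's slot, right down on the slot floor with its head up, and then swing the lever back until it lies in line with the dark steel pointer on the deck. Let go of everything and leave the other game things where they are.

Things in the scene. Friction and masses are not known exactly. Their poses are not given: they have to be found in the camera images.
- standee: Fallen flat oak figure, painted on both faces: 165 mm long (own y, foot -y, head +y), 44 wide (own x), 18 thick (own z), 0.1 kg. Straight sides up to 143 mm from the foot, then a half-round head of radius 22. Origin: centre of its lying underside. It starts flat, the foot end sticking out 60 to 70 mm from under the riser, the head end under the glass.
- standee_foot (a point): Centre of the standee's flat foot end (mid-thickness).
- standee_head (a point): Centre of the standee's rounded head end (mid-thickness).
- riser: Fixed low riser: frosted glass plate 180 (own x) x 120 (own y) mm, its underside 42 mm and its top 50 mm above the shelf, on two 10 mm aluminium side walls at x = +-85 mm; open towards own -y and +y. Origin on the shelf under its centre.
- clamp: Fixed oak clamp. Origin on the shelf under the slot: 56 mm long along own y, floor at 12, wall tops at 58 mm height. Fixed wall face at x=+10 mm; jaw face at x = -4 mm minus 11.33 mm per rad of lever, so the gap is 14 (too narrow) to 31 mm. Walls and base: x -50..50, y -70..50. Lever deck, 12 mm high: x -85..85, y -225..-65.
- slot (a point): Point on the slot floor, 12 mm above the shelf, in the middle of the slot's length, 10 mm from the fixed wall.
- lever (a joint): Clamp lever angle, 0 (shut end stop, leaning to the clamp's +x) to 1.5 rad (fully open end stop, leaning to the clamp's -x). Growing turns it clockwise seen from above about the upright axis through lever_hub. It stays where it is left (about 2 N at the grip to move).
- lever_grip (a point): Upper part of the upright dark wooden grip post at the lever's end: post diameter 18 mm, from 44 to 99 mm above the shelf; this point is on its axis, 85 mm above the shelf, 90 mm from the lever axis. The flat lever arm below it lies at 42 to 50 mm. Own x points along the lever, outwards.
- lever_hub (a point): On the lever's upright turning axis, 40 mm above the shelf, at clamp x 0, y -85 mm.
- pointer (a joint): Where the pointer stands, in the same angle scale as joint lever: the lever is in line with it when the two values are equal. It differs from start to start and does not move.
- pointer_tip (a point): Outer end of the dark steel pointer, a flat 48 x 6 mm bar 5 mm high on the deck under the lever, pointing away from the lever axis; this end is 122 mm from the axis, 17 mm above the shelf. Own x points along the pointer, outwards.
- row_stand: Fixed slotted oak stand at the back, 70 x 240 x 35 mm, long along own y, with a row of three small standees. Leave alone.
- row0: Small standee in the stand, 50 mm wide, 100 mm tall, 13 mm thick, origin under its foot. Leave alone.
- row1: Small standee in the stand, as row0. Leave alone.
- row2: Small standee in the stand, as row0. Leave alone.
- die: Big orange swirl acrylic die, 50 mm cube, origin under its centre. Leave alone.
- coin: Nickel-plated bottle opener coin, 48 mm across, 5 mm thick, flat on the shelf. Leave alone.
- mug: Navy ceramic dice mug, 84 mm across, 95 mm tall, handle at own +y. Leave alone.

How it is judged:
By the outcome, as a careful person would: the job done as asked, in the order asked, and still so for the second after the job is handed in, with the robot touching nothing.
It also fails if it takes over 72 s, if anything falls off the work surface, if the arm or the gripper's body presses on something with over 40 N, if the wrist force passes 120 N, or if a joint passes its speed limit or range.

### The arm

A 6-joint arm with a two-finger parallel gripper is mounted at the origin on the work surface. World frame = base frame: x ahead of the robot, y to its left, z up, the work surface at z = 0. Lengths are in mm, angles in degrees, forces in N, time in s.
With the tool pointing down it reaches from about 350 to 850 mm from the base axis. Payload 8.1 kg.
Tool frame: the origin (TCP) lies midway between the tips of the shut fingers; the grasp point (between the pads) lies 19 mm behind it (r.pinch_z is the distance from the TCP to the grasp point, in mm); z points along the fingers, y is the line along which they close (so a half turn about z gives the same grasp; the last joint's range is limited). The gripper opens to 85 mm and grips with 20 to 120 N. Pads are 22 mm wide; open, the fingers measure 114 mm over their backs; the gripper's body (76 mm by 85 mm) begins 54 mm behind the grasp point. The pads swing forward as they close: fully open they stand 13 mm farther back than shut.
Start: joints at [68.503, 7.471, 85.268, -0, 87.261, -4.893], TCP at [171.434, 574.992, 231.292] pointing down, gripper open.
Joint ranges: [-169.43, 169.43], [-51.17, 129.36], [1.28, 143.12], [-76.62, 256.62], [0, 156.53], [-152.29, 152.29]. Speed limits (degrees/s): [136.94, 136.94, 159.86, 180, 180, 180].

### API

Orientations are given as [roll, pitch, yaw] about the fixed x, y, z axes, in that order (R = Rz(yaw) Ry(pitch) Rx(roll)).
In Python, from bench import sensors, optics, job, r gives the robot as it stands.
- The arm moves only by the tool play_rows, never from a script. Its argument "motion" is a list that holds one entry, the list of rows, each a list of 6 numbers: the shift along the tool's x, y, z in cm, then the turn, a rotation vector about the tool's x, y, z in degrees. In form: [[[x, y, z, ax, ay, az], ...]]. A call has 1 to 5 rows; each row is the pose to reach, as a shift and turn from the pose commanded when the call began, along the tool's axes at that moment; what a row does not reach only later rows make up. A row lasts 1/10 s, in which the tool goes at most 50 mm and 8.59 degrees, less where a joint would pass 70% of its speed; a pose out of reach is approached as far as the arm can. A call with a gripper value outside its range is refused whole. "jaw" is the opening, from 0 (shut) to 1 (fully open), set as the call begins (left out, the last holds). The fingers move at their own pace and stop on an object; "squeeze" is the grip in N (left out, the last holds). Time passes only in rows, so rows that repeat a pose let the fingers close. It gives the time, the measured TCP pose, the force, the opening and the grip force at its end, in the units of the state.
- sensors.sense(): the state, without advancing time (a new reading comes with each control period).
- optics.snapshot(name): name is "scene" or "side" or "wrist"; returns a dict with "pixels" (400x640x3 uint8, red, green, blue), "mtx" (3x3 intrinsics, pixels), "R" (3x3) and "t" (3): a world point X has camera coordinates R X + t; the wrist camera has in their place "T_tool_cam" (4x4, takes a point from camera to tool coordinates, whose origin is the TCP and whose axes are the flange's). Camera axes: x right, y down, z forward; pixel columns grow to the right and rows downward; lengths in mm; the calibration is good to about 2 mm. The wrist camera is an equidistant fisheye: a pixel r from the principal point sees the ray r / f radians off the axis. A picture is of the moment at which its call begins: read the wrist's pose just before it. There is no depth.
- job.hand_in(): hands the job in; it is judged then, once.
The state is a dict: "time": time; "joint_pos": joint angles; "qd": joint speeds; "joint_efforts": joint torques, N m; "tool_pos": TCP position; "tcp_rot": TCP orientation; "ft_force": force on the tool from outside, world axes, zero at the start; "wrist_torque": the same for the moment, N m; "finger_gap": finger opening in mm; "grip_force": force on a finger pad.
Only numpy, scipy, OpenCV 4.12 (cv2) and the standard library are available. Lean on these libraries where they do the work, as an engineer would, in place of code of your own. Each camera call takes 0.05 s, during which the arm holds its last target. There are 200 camera calls.

## Working session

There is one attempt and no reset: what is moved stays moved. The work goes in short steps, Python scripts to look and compute and a tool call to move; the robot and the scene stay as the last step left them, time stands still between calls to the robot, and variables do not carry over. Pictures are saved under pics/ and viewed, at most 10 in all, crops included, and the job is handed in when it is done.

Besides the shell and the picture viewer there is one more tool, called after "Request:" by a JSON object that holds its "method" and its "body". play_rows: Moves the arm, as the interface text tells. Its arguments: {"type":"object","properties":{"motion":{"type":"array","items":{"type":"array","items":{"type":"array","items":{"type":"number"}}}},"jaw":{"type":"number"},"squeeze":{"type":"number"}},"required":["motion"]}

```bash
mkdir -p pics && ls && python3 - <<'E'
from bench import sensors, optics, job, r
import cv2,numpy as np,pickle
s=sensors.sense();print(s)
d={}
for n in("scene","side","wrist"):
    d[n]=optics.snapshot(n);cv2.imwrite(f"pics/{n}0.png",d[n]["pixels"][:,:,::-1])
    print(n,{k:np.round(v,3).tolist() for k,v in d[n].items() if k!="pixels"})
pickle.dump((s,d),open("s0.pkl","wb"))
E
```

```text
pics
{'time': 0.0, 'joint_pos': array([ 6.85018430e+01,  7.51562473e+00,  8.53289767e+01,  1.24995889e-03,
        8.72597442e+01, -4.89405740e+00]), 'qd': array([-0.07307008,  0.07500914,  0.0381554 , -0.07681051, -0.02777702,
        0.0584579 ]), 'joint_efforts': array([-1.12424110e-03, -5.69388592e+01, -5.00563502e+01, -3.72679497e-04,
        1.46585639e-02, -3.54237429e-06]), 'tool_pos': array([171.23829299, 574.48723753, 230.24192506]), 'tcp_rot': array([-1.79896141e+02, -1.01459641e-02,  1.63395830e+02]), 'ft_force': array([ 0.15516566, -0.05362952, -0.51694482]), 'wrist_torque': array([-0.00459237, -0.0098754 , -0.02070051]), 'grip_force': 0.0, 'finger_gap': 85.42319620525855}
scene {'mtx': [[375.297, 0.0, 318.884], [0.0, 375.297, 199.958], [0.0, 0.0, 1.0]], 'R': [[0.663, 0.749, 0.011], [0.644, -0.562, -0.519], [-0.382, 0.351, -0.855]], 't': [-381.747, -369.341, 1221.69]}
side {'mtx': [[360.898, 0.0, 311.952], [0.0, 360.898, 201.524], [0.0, 0.0, 1.0]], 'R': [[-0.995, -0.104, 0.005], [-0.075, 0.678, -0.731], [0.072, -0.728, -0.682]], 't': [590.222, 106.824, 1163.348]}
wrist {'mtx': [[309.707, 0.0, 319.444], [0.0, 309.707, 193.722], [0.0, 0.0, 1.0]], 'T_tool_cam': [[-0.001, -0.961, -0.275, 69.444], [1.0, -0.001, 0.001, -0.765], [-0.001, -0.275, 0.961, -142.485], [0.0, 0.0, 0.0, 1.0]]}
```

View pics/scene0.png

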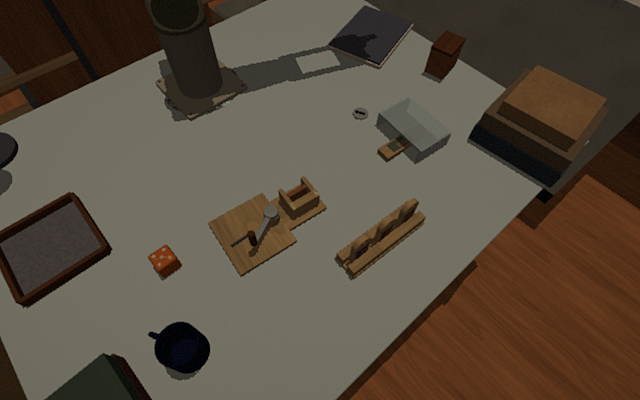

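View pics/side0.png

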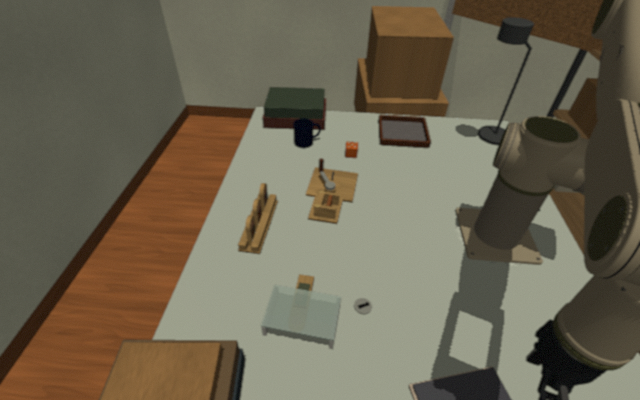

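View pics/wrist0.png

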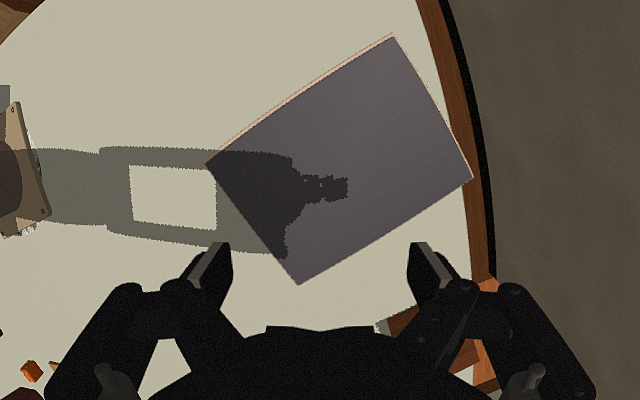

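The scene camera shows the riser around (413,130) with the standee foot at (392,150), and the clamp slot at (299,195). The lever hub is at (270,212), its grip at (252,238) and the pointer near (240,241). The side view agrees, and the wrist sees only the book. I'll crop and enlarge the scene image.

```bash
cat > h.py <<'E'
import numpy as np,cv2,pickle
from scipy.spatial.transform import Rotation as Ro
def ray(c,uv,s=None):
    K=c["mtx"];p=np.array([(uv[0]-K[0,2])/K[0,0],(uv[1]-K[1,2])/K[1,1],1.])
    if "R" in c:
        return -c["R"].T@c["t"],c["R"].T@p
    th=np.hypot(p[0],p[1]);d=np.array([p[0]/th*np.sin(th),p[1]/th*np.sin(th),np.cos(th)]) if th>1e-9 else np.array([0,0,1.])
    R=Ro.from_euler("xyz",s["tcp_rot"],degrees=True).as_matrix();T=c["T_tool_cam"]
    return s["tool_pos"]+R@T[:3,3],R@T[:3,:3]@d
def onz(c,uv,z,s=None):
    o,d=ray(c,uv,s);return o+d*(z-o[2])/d[2]
def proj(c,X,s=None):
    X=np.asarray(X,float)
    if "R" in c: q=c["R"]@X+c["t"];return (c["mtx"]@(q/q[2]))[:2]
    R=Ro.from_euler("xyz",s["tcp_rot"],degrees=True).as_matrix();T=c["T_tool_cam"]
    q=T[:3,:3].T@(R.T@(X-s["tool_pos"])-T[:3,3]);rr=np.hypot(q[0],q[1]);th=np.arctan2(rr,q[2])
    return np.array([c["mtx"][0,2]+c["mtx"][0,0]*th*q[0]/rr,c["mtx"][1,2]+c["mtx"][1,1]*th*q[1]/rr])
E
python3 - <<'E'
from h import *
s,d=pickle.load(open("s0.pkl","rb"));c=d["scene"];np.set_printoptions(precision=1,suppress=True)
im=c["pixels"][90:280,200:460,::-1]
cv2.imwrite("pics/crop0.png",cv2.resize(im,None,fx=3,fy=3,interpolation=cv2.INTER_CUBIC))
for n,uv,z in[("foot",(384,155),9),("hub",(270,211),50),("grip",(251,233),99),("ptip",(232,244),17),("slot",(299,193),58)]:print(n,onz(c,uv,z))
for n,uv,z in[("grip",(321,160),99),("slot",(326,200),58),("foot",(305,282),18)]:print(n,onz(d["side"],uv,z))
E
```

```text
foot [588.5 237.3   9. ]
hub [ 541.4 -131.4   50. ]
grip [ 583.6 -211.3   99. ]
ptip [ 536.8 -248.6   17. ]
slot [552.2 -46.8  58. ]
grip [ 583.  -204.8   99. ]
slot [551.4 -41.5  58. ]
foot [586.1 257.6  18. ]
```

View pics/crop0.png

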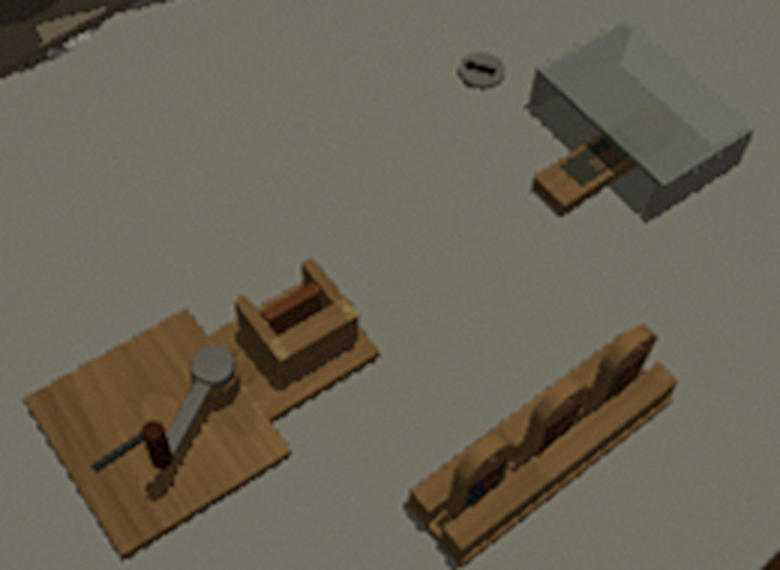

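The crop shows the lever leaning to clamp +x, the pointer tip at about (95,467) in the crop, and the standee foot end clear of the glass. I'll check what `r` offers for kinematics, then compute the first move.

Request:
{"method": "play_rows", "body": {"motion": [[[-3.4,-3.1,-0.7,0,0,0],[-6.8,-6.2,-1.4,0,0,0],[-10.2,-9.3,-2.1,0,0,0],[-13.6,-12.4,-2.8,0,0,0],[-17,-15.5,-3.5,0,0,0]]]}}

```text
time: 0.65
tool_pos: [290.4, 376.2, 266.2]
tcp_rot: [-180.0, -0.0, 163.4]
ft_force: [1.4, 0.6, 1.1]
finger_gap: 85.4
grip_force: 0.0
```

Request:
{"method": "play_rows", "body": {"motion": [[[-3.4,-3.1,-0.7,0,0,0],[-6.8,-6.2,-1.4,0,0,0],[-10.2,-9.3,-2.1,0,0,0],[-13.6,-12.4,-2.8,0,0,0],[-17,-15.5,-3.5,0,0,0]]]}}

```text
time: 1.15
tool_pos: [409.1, 179.0, 301.5]
tcp_rot: [180.0, 0.0, 163.4]
ft_force: [0.2, 1.2, 0.5]
finger_gap: 85.0
grip_force: 0.0
```

Request:
{"method": "play_rows", "body": {"motion": [[[-3.4,-3.1,-0.7,0,0,8],[-6.8,-6.2,-1.4,0,0,16],[-10.2,-9.3,-2.1,0,0,24],[-13.6,-12.4,-2.8,0,0,32],[-17,-15.5,-3,0,0,40]]]}}

```text
time: 1.65
tool_pos: [528.2, -18.3, 332.1]
tcp_rot: [179.9, 0.0, 123.1]
ft_force: [0.3, 0.8, 0.7]
finger_gap: 85.4
grip_force: 0.0
```

```bash
python3 - <<'E'
from bench import sensors,optics
from h import *
np.set_printoptions(precision=1,suppress=True)
s=sensors.sense();w=optics.snapshot("wrist");pickle.dump((s,w),open("s1.pkl","wb"))
cv2.imwrite("pics/w1.png",w["pixels"][:,:,::-1]);print(s["time"],s["tool_pos"],s["tcp_rot"],s["joint_pos"])
for n,X in [("hub",(546.8,-132.5,50)),("grip",(582,-209,99)),("foot",(587,230,18)),("ptip",(538,-251,17)),("clamp",(557,-48,12))]:print(n,proj(w,X,s))
E
```

```text
1.65 [528.2 -18.3 332.1] [179.9   0.  123.1] [ -7.5  -4.8  87.4   0.   97.4 -40.6]
hub [288.  228.4]
grip [279.  293.5]
foot [440.4  43.8]
ptip [250.6 271.1]
clamp [324.5 179.6]
```

View pics/w1.png

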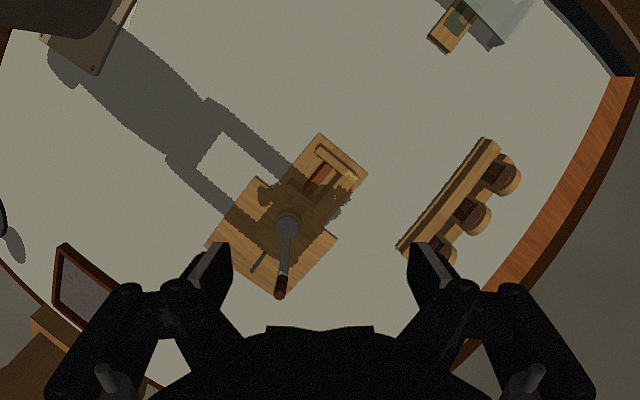

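The wrist view shows the grip top at (279,292), the hub at (288,225), the pointer from (250,272) to (266,250), the deck corners at (205,246), (277,299) and (337,238), and the standee foot at (440,45).

```bash
python3 - <<'E'
from h import *
np.set_printoptions(precision=1,suppress=True)
s,w=pickle.load(open("s1.pkl","rb"))
for n,uv,z in [("deck",(205,246),12),("deck",(277,299),12),("deck",(337,238),12),("far",(319,133),12),("far",(367,172),12),("grip",(279,293),99),("ptip",(250.5,272),17),("pin",(266,250),17),("footL",(428,39),18),("footR",(446,53),9)]:print(n,onz(w,uv,z,s))
g=np.array([582,-210,0])
row(s,[583,-210,150],Rt(115));row(s,[583,-210,62],Rt(115))
E
```

```text
deck [ 447.7 -258.1   12. ]
deck [ 606.3 -279.4   12. ]
deck [ 627.8 -118.7   12. ]
far [511.    7.3  12. ]
far [605.2  -2.3  12. ]
grip [ 581.5 -208.2   99. ]
ptip [ 538.7 -252.7   17. ]
pin [ 540.5 -199.6   17. ]
footL [567.  223.3  18. ]
footR [604.5 227.2   9. ]
row [-19.05, -5.88, 18.21, 0.06, 0.03, 8.05]
row [-19.04, -5.89, 27.01, 0.06, 0.03, 8.05]
```

Request:
{"method": "play_rows", "body": {"motion": [[[-4.7,-1.5,3.5,0,0,2],[-9.5,-2.9,7,0,0,4],[-14.3,-4.4,10.6,0,0,6],[-19,-5.8,14.2,0,0,8],[-19,-5.8,18.2,0,0,8]]]}}

```text
time: 2.2
tool_pos: [581.4, -198.9, 172.0]
tcp_rot: [179.9, 0.2, 115.2]
ft_force: [1.1, 0.7, 0.9]
finger_gap: 85.4
grip_force: 0.0
```

Request:
{"method": "play_rows", "body": {"motion": [[[0,0,3,0,0,0],[0,0,6,0,0,0],[0,0,8.8,0,0,0],[0,0,8.8,0,0,0]]]}}

```text
time: 2.6
tool_pos: [576.3, -193.9, 77.7]
tcp_rot: [-179.6, -0.4, 115.4]
ft_force: [-0.3, 0.6, 0.2]
finger_gap: 85.2
grip_force: 0.0
```

Request:
{"method": "play_rows", "body": {"motion": [[[0,0,0,0,0,0],[0,0,0,0,0,0],[0,0,0,0,0,0],[0,0,0,0,0,0],[0,0,0,0,0,0]]], "jaw": 0, "squeeze": 25}}

```text
time: 3.1
tool_pos: [580.4, -195.8, 84.4]
tcp_rot: [180.0, 0.1, 115.4]
ft_force: [-0.9, 0.1, 5.4]
finger_gap: 12.4
grip_force: 14.4
```

Request:
{"method": "play_rows", "body": {"motion": [[[0,0,0,0,0,0],[0,0,0,0,0,0]]]}}

```text
time: 3.3
tool_pos: [579.0, -192.5, 83.5]
tcp_rot: [-180.0, -0.3, 115.4]
ft_force: [-8.2, 14.0, 9.9]
finger_gap: 0.2
grip_force: 7.9
```

The arm stopped short and the pads slipped off the post. I'll reopen and look again.

Request:
{"method": "play_rows", "body": {"motion": [[[0,0,0,0,0,0],[0,0,0,0,0,0],[0,0,0,0,0,0],[0,0,0,0,0,0],[0,0,0,0,0,0]]], "jaw": 1}}

```text
time: 3.8
tool_pos: [577.5, -191.2, 79.9]
tcp_rot: [-179.8, -0.5, 115.5]
ft_force: [-0.9, 0.6, -1.1]
finger_gap: 72.5
grip_force: 0.5
```

```bash
python3 - <<'E'
from bench import sensors,optics
from h import *
np.set_printoptions(precision=1,suppress=True)
s=sensors.sense();w=optics.snapshot("wrist");pickle.dump((s,w),open("s2.pkl","wb"))
cv2.imwrite("pics/w2.png",w["pixels"][:,:,::-1]);print(s["time"],s["tool_pos"],s["tcp_rot"],s["joint_pos"],s["ft_force"],s["finger_gap"])
print(proj(w,(582,-209,99),s),proj(w,(546,-132,55),s))
E
```

```text
3.8 [ 577.5 -191.2   79.9] [-179.8   -0.5  115.5] [-23.3  15.9  91.9   0.2  72.6 -48.8] [-0.9  0.6 -1.1] 72.51447357415053
[312.4 297.7] [314.3 111.7]
```

View pics/w2.png

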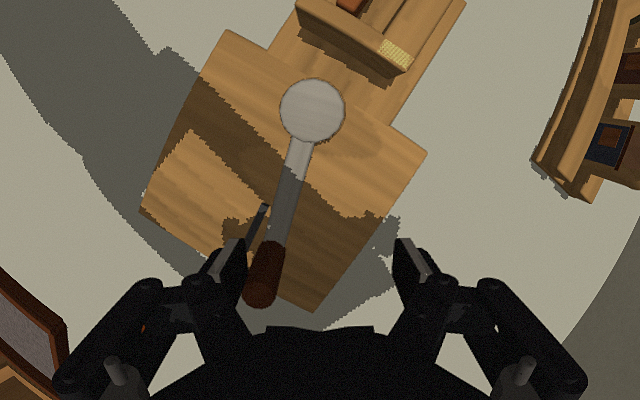

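The post has been pushed to about (259,293) at its top. The hub is at (312,110) and the pointer at (264,208) to (248,245).

```bash
python3 - <<'E'
from bench import sensors,optics
from h import *
np.set_printoptions(precision=1,suppress=True)
s,w=pickle.load(open("s2.pkl","rb"))
for n,uv,z in [("top",(259,293),99),("base",(268,246),50),("hub",(312,110),55),("deckTL",(227,30),12),("deckR",(427,153),12),("deckL",(139,211),12),("deckB",(314,313),12),("pin",(264,206),17)]:print(n,onz(w,uv,z,s))
print(sensors.sense()["tool_pos"])
E
```

```text
top [ 557.9 -218.3   99. ]
base [ 554.3 -217.4   50. ]
hub [ 544.5 -131.7   55. ]
deckTL [ 464.6 -104.    12. ]
deckR [ 629.4 -122.6   12. ]
deckL [ 446.4 -259.3   12. ]
deckB [ 613.4 -278.4   12. ]
pin [ 541.  -206.5   17. ]
[ 578.5 -193.2   81.2]
```

```bash
python3 - <<'E'
from bench import sensors,optics
from h import *
s=sensors.sense();row(s,[557,-219,64],Rt(98))
E
```

```text
row [-1.42, -3.05, 1.72, -0.17, -0.24, 17.46]
```

Request:
{"method": "play_rows", "body": {"motion": [[[-0.5,-1.5,0,0,0,6],[-1,-2.5,0.5,0,0,12],[-1.4,-3,1.2,0,0,17.5],[-1.4,-3,1.7,0,0,17.5],[-1.4,-3,1.7,0,0,17.5]]]}}

```text
time: 4.35
tool_pos: [558.6, -220.9, 65.7]
tcp_rot: [-180.0, -0.0, 98.0]
ft_force: [0.4, -0.2, 0.2]
finger_gap: 85.1
grip_force: 0.0
```

Request:
{"method": "play_rows", "body": {"motion": [[[0,0,0,0,0,0],[0,0,0,0,0,0]]]}}

```text
time: 4.55
tool_pos: [559.5, -220.8, 66.8]
tcp_rot: [180.0, 0.0, 98.0]
ft_force: [0.2, 0.5, -0.3]
finger_gap: 85.3
grip_force: 0.0
```

```bash
python3 - <<'E'
from bench import sensors,optics
from h import *
s=sensors.sense();print(s["tool_pos"],s["tcp_rot"],s["ft_force"]);row(s,[557,-219,64],Rt(98))
E
```

```text
[ 559.45483871 -220.83463394   66.78272007] [1.79962542e+02 2.30276219e-02 9.79969467e+01] [ 0.20664301  0.45669266 -0.33613216]
row [0.22, -0.22, 0.28, 0.04, 0.02, -0.0]
```

Good. Close on the post.

Request:
{"method": "play_rows", "body": {"motion": [[[0.2,-0.2,0.3,0,0,0],[0.2,-0.2,0.3,0,0,0],[0.2,-0.2,0.3,0,0,0],[0.2,-0.2,0.3,0,0,0],[0.2,-0.2,0.3,0,0,0]]], "jaw": 0, "squeeze": 25}}

```text
time: 5.05
tool_pos: [556.8, -219.3, 63.5]
tcp_rot: [180.0, 0.0, 97.9]
ft_force: [-1.4, 1.3, 0.6]
finger_gap: 17.6
grip_force: 25.7
```

Request:
{"method": "play_rows", "body": {"motion": [[[0,0,0,0,0,0],[0,0,0,0,0,0]]]}}

```text
time: 5.25
tool_pos: [556.8, -219.3, 63.5]
tcp_rot: [180.0, 0.0, 97.9]
ft_force: [-0.4, -0.0, 1.5]
finger_gap: 16.9
grip_force: 25.7
```

```bash
python3 - <<'E'
from bench import sensors,optics
from h import *
s=sensors.sense();print(s["tool_pos"],s["tcp_rot"],s["ft_force"],s["finger_gap"])
H=np.array([545,-131.6])
for a in(-95,-110,-125,-140,-142):
  p=H+90*np.array([np.cos(np.radians(a)),np.sin(np.radians(a))]);row(s,[*p,64],Rt(a+180))
E
```

```text
[ 556.81115087 -219.33494767   63.49338817] [1.79986041e+02 7.26220564e-03 9.78932140e+01] [-0.43235057 -0.03959449  1.48902372] 16.883500642329885
row [0.08, -1.97, -0.05, 0.01, 0.01, 12.89]
row [0.9, -4.18, -0.05, 0.02, 0.0, 27.89]
row [2.26, -6.09, -0.05, 0.02, 0.0, 42.89]
row [4.07, -7.59, -0.05, 0.02, -0.0, 57.89]
row [4.34, -7.75, -0.05, 0.02, -0.0, 59.89]
```

Request:
{"method": "play_rows", "body": {"motion": [[[0.1,-1.25,0,0,0,8],[0.35,-2.48,0,0,0,16],[0.78,-3.66,0,0,0,24],[1.37,-4.77,0,0,0,32],[2.1,-5.79,0,0,0,40]]]}}

```text
time: 5.75
tool_pos: [496.6, -206.6, 63.5]
tcp_rot: [179.9, -0.0, 57.5]
ft_force: [4.7, 2.5, -0.2]
finger_gap: 17.1
grip_force: 25.7
```

Request:
{"method": "play_rows", "body": {"motion": [[[0.02,-0.63,0,0,0,4],[0.1,-1.25,0,0,0,8],[0.22,-1.87,0,0,0,12],[0.35,-2.48,0,0,0,16],[0.45,-2.8,0,0,0,18]]]}}

```text
time: 6.25
tool_pos: [476.4, -188.9, 63.8]
tcp_rot: [179.7, -0.1, 39.7]
ft_force: [14.4, -14.4, -17.3]
finger_gap: 17.4
grip_force: 25.1
```

Request:
{"method": "play_rows", "body": {"motion": [[[0,0,0,0,0,0],[0,0,0,0,0,0]]]}}

```text
time: 6.45
tool_pos: [476.5, -189.1, 63.6]
tcp_rot: [179.8, -0.1, 39.9]
ft_force: [7.7, -7.5, -8.0]
finger_gap: 17.1
grip_force: 25.7
```

Request:
{"method": "play_rows", "body": {"motion": [[[0,-0.15,0,0,0,1],[0.02,-0.3,0,0,0,2],[0.02,-0.3,0,0,0,2]]]}}

```text
time: 6.75
tool_pos: [476.6, -188.7, 63.9]
tcp_rot: [179.4, -0.1, 37.8]
ft_force: [19.2, -17.8, -20.5]
finger_gap: 17.2
grip_force: 25.9
```

```bash
python3 - <<'E'
from bench import sensors,optics
from h import *
s=sensors.sense();print(s["tool_pos"],s["tcp_rot"],s["ft_force"],s["finger_gap"])
d=s["tool_pos"][:2]-[545,-131.6];print(np.degrees(np.arctan2(d[1],d[0])),np.hypot(*d))
E
```

```text
[ 476.61622078 -188.70529277   63.90521792] [ 1.79425231e+02 -1.28214212e-01  3.78383750e+01] [ 19.20097409 -17.7735702  -20.46600595] 17.22826378531303
-140.13573075515018 89.09183869730802
```

Request:
{"method": "play_rows", "body": {"motion": [[[0,0.2,0,0,0,0],[0,0.2,0,0,0,0],[0,0.2,0,0,0,0],[0,0.2,0,0,0,0]]], "jaw": 1}}

```text
time: 7.15
tool_pos: [474.4, -186.6, 63.3]
tcp_rot: [-180.0, 0.0, 37.9]
ft_force: [1.0, 0.6, 0.1]
finger_gap: 74.4
grip_force: 0.0
```

Request:
{"method": "play_rows", "body": {"motion": [[[0,0,-2,0,0,0],[0,0,-6.5,0,0,0],[0,0,-11,0,0,0],[1.5,-1,-15,0,0,0],[4.5,-3.3,-17,0,0,0]]]}}

```text
time: 7.65
tool_pos: [491.1, -134.8, 238.1]
tcp_rot: [179.7, -0.1, 37.7]
ft_force: [2.1, 0.1, 0.3]
finger_gap: 85.3
grip_force: 0.0
```

Request:
{"method": "play_rows", "body": {"motion": [[[3.5,-2.5,0,0,0,0],[7.2,-5.2,0,0,0,0],[10.9,-7.8,0,0,0,0],[14.6,-10.5,0,0,0,0],[18.2,-13,0,0,0,0]]]}}

```text
time: 8.15
tool_pos: [553.6, 83.4, 233.4]
tcp_rot: [180.0, -0.0, 37.9]
ft_force: [0.8, -0.0, 0.8]
finger_gap: 85.2
grip_force: 0.0
```

Request:
{"method": "play_rows", "body": {"motion": [[[2.5,-1.8,0,0,0,-8],[5,-3.7,0,0,0,-16],[8,-6,0,0,0,-24],[8,-6,0,0,0,-32],[8,-6,0,0,0,-40]]]}}

```text
time: 8.65
tool_pos: [579.5, 179.2, 232.8]
tcp_rot: [-179.9, 0.0, 78.4]
ft_force: [0.4, -1.4, 0.2]
finger_gap: 85.7
grip_force: 0.0
```

Request:
{"method": "play_rows", "body": {"motion": [[[0,0,0,0,0,-6],[0,0,0,0,0,-12],[0,0,0,0,0,-12]]]}}

```text
time: 8.95
tool_pos: [579.6, 177.8, 233.1]
tcp_rot: [-180.0, 0.0, 90.0]
ft_force: [-0.4, -0.1, 1.3]
finger_gap: 85.3
grip_force: 0.0
```

```bash
python3 - <<'E'
from bench import sensors,optics
from h import *
np.set_printoptions(precision=1,suppress=True)
s=sensors.sense();w=optics.snapshot("wrist");pickle.dump((s,w),open("s3.pkl","wb"))
cv2.imwrite("pics/w3.png",w["pixels"][:,:,::-1]);print(s["time"],s["tool_pos"],s["tcp_rot"],s["joint_pos"],s["ft_force"],s["finger_gap"])
E
```

```text
8.95 [579.6 177.8 233.1] [-180.    0.   90.] [12.2  8.4 84.   0.  87.6 12.2] [-0.4 -0.1  1.3] 85.29428474216344
```

View pics/w3.png

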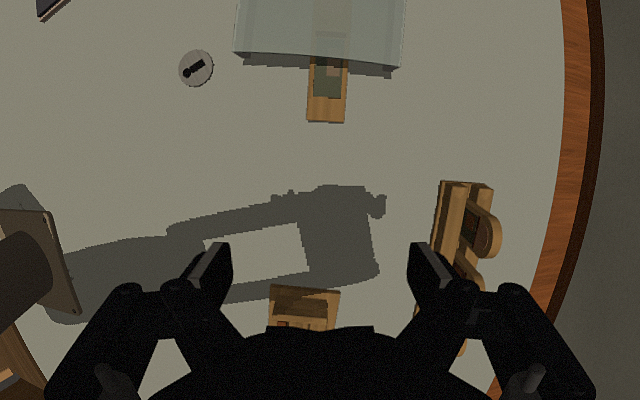

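The standee's foot edge runs from (306,122) to (344,124), and its sides go up to (310,57) and (349,60) at the glass edge. The coin at (196,68) and the row stand are clear of it.

```bash
python3 - <<'E'
from h import *
np.set_printoptions(precision=1,suppress=True)
s,w=pickle.load(open("s3.pkl","rb"))
P=[onz(w,u,18,s) for u in[(306,120),(344,122),(311,60),(349,63)]]
for p in P:print(p)
f=(P[0]+P[1])/2;m=(P[2]+P[3])/2;d=m-f;print(f,np.degrees(np.arctan2(d[1],d[0])))
for u in[(234,52),(399,67)]:print(onz(w,u,50,s))
E
```

```text
[564.3 232.6  18. ]
[607.9 230.4  18. ]
[570.2 302.3  18. ]
[613.3 299.2  18. ]
[586.1 231.5  18. ] 85.32478099395061
[489.3 309.9  50. ]
[663.5 292.7  50. ]
```

```bash
python3 - <<'E'
from bench import sensors
from h import *
s=sensors.sense();row(s,[588,257,80],Rt(86));row(s,[588,257,1],Rt(86))
E
```

```text
row [7.93, 0.81, 15.32, -0.02, 0.0, 3.78]
row [7.93, 0.82, 23.22, -0.02, 0.0, 3.78]
```

Request:
{"method": "play_rows", "body": {"motion": [[[2.5,0.3,3,0,0,2],[5,0.6,7,0,0,3.8],[7.9,0.8,11,0,0,3.8],[7.9,0.8,15,0,0,3.8],[7.9,0.8,15.3,0,0,3.8]]]}}

```text
time: 9.5
tool_pos: [583.1, 255.8, 73.1]
tcp_rot: [-179.4, 0.3, 86.0]
ft_force: [-1.2, 0.2, -1.1]
finger_gap: 85.2
grip_force: 0.0
```

Request:
{"method": "play_rows", "body": {"motion": [[[0,0,0,0,0,0],[0,0,3,0,0,0],[0,0,6,0,0,0]]]}}

```text
time: 9.8
tool_pos: [592.3, 257.3, 25.4]
tcp_rot: [179.5, -0.2, 86.0]
ft_force: [0.0, 0.3, -1.0]
finger_gap: 85.4
grip_force: 0.0
```

Request:
{"method": "play_rows", "body": {"motion": [[[0,0,0,0,0,0],[0,0,0,0,0,0]]]}}

```text
time: 10.0
tool_pos: [589.4, 256.5, 22.9]
tcp_rot: [179.9, -0.0, 86.0]
ft_force: [-0.1, 0.2, 1.0]
finger_gap: 85.7
grip_force: 0.0
```

```bash
python3 - <<'E'
from bench import sensors
from h import *
s=sensors.sense();print(s["tool_pos"],s["ft_force"]);row(s,[588,257,1],Rt(86))
E
```

```text
[589.38747469 256.52258041  22.92465346] [-0.14119323  0.21509221  1.00155039]
row [0.04, -0.15, 2.19, 0.12, -0.05, 0.02]
```

Request:
{"method": "play_rows", "body": {"motion": [[[0,-0.1,0.8,0,0,0],[0,-0.1,1.5,0,0,0],[0,-0.1,2,0,0,0],[0,-0.1,2,0,0,0]]]}}

```text
time: 10.4
tool_pos: [586.4, 256.5, -0.5]
tcp_rot: [-179.9, 0.0, 86.1]
ft_force: [-0.3, 1.2, -0.5]
finger_gap: 85.3
grip_force: 0.0
```

Request:
{"method": "play_rows", "body": {"motion": [[[0,0,0,0,0,0],[0,0,0,0,0,0],[0,0,0,0,0,0],[0,0,0,0,0,0],[0,0,0,0,0,0]]], "jaw": 0, "squeeze": 30}}

```text
time: 10.9
tool_pos: [587.4, 256.9, 0.7]
tcp_rot: [180.0, -0.0, 86.1]
ft_force: [-0.5, 0.6, 2.4]
finger_gap: 43.1
grip_force: 32.1
```

Request:
{"method": "play_rows", "body": {"motion": [[[-1,0,-0.1,0,0,0],[-3,0,-0.1,0,0,0],[-5,0,-0.1,0,0,0],[-7,0,-0.1,0,0,0],[-8.5,0,-0.1,0,0,0]]]}}

```text
time: 11.4
tool_pos: [580.6, 169.2, 1.0]
tcp_rot: [-180.0, 0.0, 86.0]
ft_force: [0.1, 0.7, -1.6]
finger_gap: 43.8
grip_force: 31.8
```

Request:
{"method": "play_rows", "body": {"motion": [[[-2,0,0,0,0,0],[-4,0,0,0,0,0],[-5.5,0,0,0,0,0],[-5.5,0,0,0,0,0],[-5.5,0,0,0,0,0]]]}}

```text
time: 11.9
tool_pos: [577.4, 116.6, 1.3]
tcp_rot: [-180.0, -0.0, 86.0]
ft_force: [0.1, -0.1, -0.5]
finger_gap: 43.3
grip_force: 31.8
```

Request:
{"method": "play_rows", "body": {"motion": [[[0,0,0,0,0,0],[0,0,0,0,0,0],[0,0,0,0,0,0],[0,0,-3,0,0,0],[0,0,-6,0,0,0]]], "jaw": 1}}

```text
time: 12.4
tool_pos: [576.1, 117.4, 60.7]
tcp_rot: [-179.8, 0.0, 86.1]
ft_force: [0.3, -0.2, 1.0]
finger_gap: 85.2
grip_force: 0.0
```

Request:
{"method": "play_rows", "body": {"motion": [[[0,0,-3,0,0,0],[0,0,-6,0,0,0],[0,0,-6,0,0,0],[0,0,-6,0,0,0]]]}}

```text
time: 12.8
tool_pos: [578.2, 117.5, 122.4]
tcp_rot: [179.9, -0.0, 86.1]
ft_force: [-1.0, -0.0, -1.0]
finger_gap: 84.8
grip_force: 0.0
```

```bash
python3 - <<'E'
from bench import sensors,optics
from h import *
np.set_printoptions(precision=1,suppress=True)
s=sensors.sense();w=optics.snapshot("wrist");pickle.dump((s,w),open("s4.pkl","wb"))
cv2.imwrite("pics/w4.png",w["pixels"][:,:,::-1]);print(s["time"],s["tool_pos"],s["tcp_rot"],s["joint_pos"],s["ft_force"],s["finger_gap"])
E
```

```text
12.8 [578.2 117.5 122.4] [179.9  -0.   86.1] [ 6.5 10.2 93.9  0.  75.8 10.4] [-1. -0. -1.] 84.7962605900396
```

View pics/w4.png

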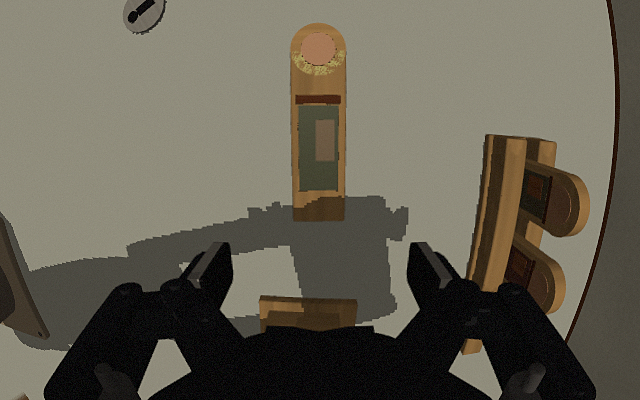

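The standee is out in the open: foot edge at (294,219) to (343,220), head top at (318,24). Next I compute the tilted re-grasp.

```bash
python3 - <<'E'
from bench import sensors
from h import *
np.set_printoptions(precision=1,suppress=True)
s,w=pickle.load(open("s4.pkl","rb"))
a=onz(w,(293,219),18,s);b=onz(w,(344,219),18,s);h=onz(w,(318,24),12,s)
f=(a+b)/2;d=(h-f)[:2];print(a,b,f,h,np.hypot(*d),np.degrees(np.arctan2(d[1],d[0])))
psi=86;u=np.array([np.cos(np.radians(psi)),np.sin(np.radians(psi))])
p=f[:2]+108*u;print(p)
row(s,[*p,120],Rt(86,-35));row(s,[*p,60],Rt(86,-35))
E
```

```text
[554.5  95.3  18. ] [597.9  92.3  18. ] [576.2  93.8  18. ] [587.  256.3  12. ] 162.84580322831664 86.19409704343987
[583.7 201.5]
row [8.42, -0.02, 0.24, 0.17, -35.03, 0.09]
row [8.42, -0.04, 6.24, 0.17, -35.03, 0.09]
```

Request:
{"method": "play_rows", "body": {"motion": [[[2,0,0,0,-7,0],[4,0,0,0,-14,0],[6,0,0,0,-21,0],[8,0,0.2,0,-28,0],[8.4,0,2,0,-35,0]]]}}

```text
time: 13.35
tool_pos: [584.2, 204.0, 102.7]
tcp_rot: [179.7, 35.1, 86.1]
ft_force: [-0.0, 0.3, 0.0]
finger_gap: 85.4
grip_force: 0.0
```

Request:
{"method": "play_rows", "body": {"motion": [[[0,0,0,0,0,0],[0,0,0,0,0,0]]]}}

```text
time: 13.55
tool_pos: [581.1, 200.7, 97.2]
tcp_rot: [-179.6, 35.1, 86.5]
ft_force: [0.6, -0.4, 0.9]
finger_gap: 85.2
grip_force: 0.0
```

```bash
python3 - <<'E'
from bench import sensors
from h import *
np.set_printoptions(precision=1,suppress=True)
s=sensors.sense();print(s["tool_pos"],s["tcp_rot"],s["joint_pos"])
p=[583.7,201.5]
row(s,[*p,30],Rt(86,-35));row(s,[*p,4],Rt(86,-35))
E
```

```text
[581.1 200.7  97.2] [-179.6   35.1   86.5] [ 30.4  35.2  72.2 -28.3  93.9  37.6]
row [3.95, 0.3, 5.44, -0.18, 0.15, 0.38]
row [5.45, 0.31, 7.56, -0.18, 0.15, 0.38]
```

Request:
{"method": "play_rows", "body": {"motion": [[[1,0.1,1.4,0,0,0],[2,0.2,2.8,0,0,0],[3,0.3,4.2,0,0,0.4],[4,0.3,5.4,0,0,0.4]]]}}

```text
time: 13.95
tool_pos: [586.5, 201.4, 33.2]
tcp_rot: [179.7, 35.0, 85.5]
ft_force: [0.2, -0.2, -0.5]
finger_gap: 85.3
grip_force: 0.0
```

Request:
{"method": "play_rows", "body": {"motion": [[[0,0,0,0,0,0],[0,0,0,0,0,0]]]}}

```text
time: 14.15
tool_pos: [586.0, 202.0, 33.7]
tcp_rot: [179.8, 35.0, 85.6]
ft_force: [0.1, 0.8, 0.6]
finger_gap: 85.4
grip_force: 0.0
```

```bash
python3 - <<'E'
from bench import sensors
from h import *
np.set_printoptions(precision=1,suppress=True)
s=sensors.sense();print(s["tool_pos"],s["tcp_rot"],s["ft_force"])
row(s,[583.7,201.5,4],Rt(86.2,-35))
E
```

```text
[586.  202.   33.7] [179.8  35.   85.6] [0.1 0.8 0.6]
row [1.65, -0.23, 2.47, -0.11, 0.04, -0.46]
```

Request:
{"method": "play_rows", "body": {"motion": [[[0.6,-0.1,0.9,0,0,0],[1.2,-0.2,1.8,0,0,-0.4],[1.6,-0.2,2.4,0,0,-0.4],[1.6,-0.2,2.4,0,0,-0.4],[1.6,-0.2,2.4,0,0,-0.4]]]}}

```text
time: 14.65
tool_pos: [584.2, 201.8, 5.0]
tcp_rot: [-180.0, 35.0, 86.1]
ft_force: [-0.1, -0.7, 0.3]
finger_gap: 85.5
grip_force: 0.0
```

Request:
{"method": "play_rows", "body": {"motion": [[[0,0,0,0,0,0],[0,0,0,0,0,0],[0,0,0,0,0,0],[0,0,0,0,0,0],[0,0,0,0,0,0]]], "jaw": 0, "squeeze": 50}}

```text
time: 15.15
tool_pos: [584.9, 202.3, 6.0]
tcp_rot: [179.9, 35.0, 86.1]
ft_force: [0.2, 2.9, 3.5]
finger_gap: 42.6
grip_force: 52.3
```

```bash
python3 - <<'E'
from bench import sensors
from h import *
np.set_printoptions(precision=2,suppress=True)
s=sensors.sense();print(s["tool_pos"],s["tcp_rot"],s["ft_force"],s["joint_pos"],s["finger_gap"])
R0=Ro.from_euler("xyz",s["tcp_rot"],degrees=True)
up=R0.inv().apply([0,0,1]);print("up in tool",up)
row(s,[500,0,270],Rt(-6.5,-35));row(s,[500,0,270],Rt(-6.5,55))
E
```

```text
[584.91 202.32   5.97] [179.92  34.96  86.06] [0.22 2.86 3.46] [ 30.42  42.07  72.63 -28.32  87.15  41.33] 42.60784752280649
up in tool [-0.57  0.   -0.82]
row [-32.15, -7.07, -9.75, 53.13, -0.09, 75.85]
row [-32.15, -7.07, -9.75, -17.46, 67.95, 99.14]
```

Request:
{"method": "play_rows", "body": {"motion": [[[-0.6,0,-0.8,0,0,0],[-2,0,-2.9,0,0,0],[-4,0,-5.7,0,0,0],[-6.3,0,-9,0,0,0],[-8.6,0,-12.3,0,0,0]]]}}

```text
time: 15.65
tool_pos: [583.8, 201.6, 156.8]
tcp_rot: [-179.9, 35.0, 86.1]
ft_force: [1.4, 0.4, -0.5]
finger_gap: 42.7
grip_force: 51.7
```

Request:
{"method": "play_rows", "body": {"motion": [[[-2,0,-2.9,0,0,0],[-4,0,-5.7,0,0,0],[-4,0,-5.7,0,0,0]]]}}

```text
time: 15.95
tool_pos: [586.5, 202.8, 232.2]
tcp_rot: [179.4, 34.7, 85.7]
ft_force: [-0.2, -0.5, 0.2]
finger_gap: 42.8
grip_force: 51.8
```

```bash
cat >> h.py <<'E'
def path(s,pos,R,n,k=5):
    "first k of n equal steps to the pose, in rows of one call"
    R0=Ro.from_euler("xyz",s["tcp_rot"],degrees=True);v=(R0.inv()*R).as_rotvec(degrees=True)
    t=R0.inv().apply(np.asarray(pos)-s["tool_pos"])/10
    print([[round(x,1) for x in (np.r_[t,v]*min(1,i/n)).tolist()] for i in range(1,k+1)], "of",n)
E
python3 - <<'E'
from bench import sensors
from h import *
np.set_printoptions(precision=2,suppress=True)
s=sensors.sense();print(s["tool_pos"],s["tcp_rot"],s["ft_force"],s["joint_pos"],s["finger_gap"])
# 1st: yaw to -6.5 keeping tilt -35; 2nd: tilt
path(s,[500,60,270],Rt(-6.5,55),16)
path(s,[500,60,270],Rt(26,-0),8)
E
```

```text
[586.53 202.8  232.24] [179.39  34.72  85.73] [-0.23 -0.45  0.24] [ 30.4   28.76  66.24 -29.28 104.03  32.09] 42.8403783627919
[[-0.9, -0.5, 0.3, -1.1, 4.2, 6.2], [-1.8, -1.0, 0.7, -2.2, 8.4, 12.4], [-2.7, -1.4, 1.0, -3.2, 12.6, 18.6], [-3.6, -1.9, 1.3, -4.3, 16.9, 24.8], [-4.5, -2.4, 1.7, -5.4, 21.1, 30.9]] of 16
[[-1.8, -1.0, 0.7, 2.3, 3.9, 7.3], [-3.6, -1.9, 1.3, 4.7, 7.8, 14.5], [-5.4, -2.9, 2.0, 7.0, 11.7, 21.8], [-7.2, -3.8, 2.6, 9.3, 15.6, 29.0], [-9.0, -4.8, 3.3, 11.6, 19.5, 36.3]] of 8
```

Request:
{"method": "play_rows", "body": {"motion": [[[-1.8,-1,0.7,2.3,3.9,7.2],[-3.6,-1.9,1.3,4.6,7.8,14.4],[-5.4,-2.9,2,6.9,11.7,21.6],[-7.2,-3.8,2.6,9.2,15.6,28.8],[-9,-4.8,3.3,11.5,19.5,36]]]}}

```text
time: 16.45
tool_pos: [529.5, 112.1, 249.3]
tcp_rot: [175.6, 13.1, 47.4]
ft_force: [0.2, -1.2, -0.4]
finger_gap: 42.7
grip_force: 51.7
```

Request:
{"method": "play_rows", "body": {"motion": [[[0,0,0,2.3,3.9,7.2],[0,0,0,4.6,7.8,14.4],[0,0,0,6.9,11.7,21.6],[0,0,0,6.9,11.7,21.6]]]}}

```text
time: 16.85
tool_pos: [529.5, 111.3, 249.5]
tcp_rot: [180.0, 0.5, 26.2]
ft_force: [0.4, -0.6, -0.9]
finger_gap: 42.8
grip_force: 51.7
```

```bash
python3 - <<'E'
from bench import sensors
from h import *
np.set_printoptions(precision=2,suppress=True)
s=sensors.sense();print(s["tool_pos"],s["tcp_rot"],s["ft_force"],s["joint_pos"],s["finger_gap"])
path(s,[500,-30,290],Rt(-6.5,55),8);row(s,[500,-30,290],Rt(-6.5,55))
E
```

```text
[529.51 111.25 249.55] [179.97   0.5   26.18] [ 0.41 -0.61 -0.86] [ 6.57 -1.61 92.76 -0.2  89.31 70.39] 42.846437250199756
[[-1.1, 1.4, -0.5, -1.9, 6.7, 3.8], [-2.2, 2.8, -1.0, -3.9, 13.5, 7.6], [-3.3, 4.3, -1.5, -5.8, 20.2, 11.3], [-4.5, 5.7, -2.0, -7.8, 27.0, 15.1], [-5.6, 7.1, -2.5, -9.7, 33.7, 18.9]] of 8
row [-8.91, 11.38, -3.96, -15.52, 53.93, 30.21]
```

Request:
{"method": "play_rows", "body": {"motion": [[[-1.1,1.4,-0.5,-1.9,6.7,3.8],[-2.2,2.8,-1,-3.9,13.5,7.6],[-3.3,4.3,-1.5,-5.8,20.2,11.3],[-4.5,5.7,-2,-7.8,27,15.1],[-5.6,7.1,-2.5,-9.7,33.7,18.9]]]}}

```text
time: 17.35
tool_pos: [511.6, 23.9, 275.2]
tcp_rot: [175.1, -34.3, 8.7]
ft_force: [0.3, 0.4, 0.3]
finger_gap: 42.9
grip_force: 51.7
```

Request:
{"method": "play_rows", "body": {"motion": [[[0,0,0,-1.9,6.7,3.8],[0,0,0,-3.9,13.5,7.6],[0,0,0,-5.8,20.2,11.3],[0,0,0,-5.8,20.2,11.3]]]}}

```text
time: 17.75
tool_pos: [551.7, 36.9, 265.8]
tcp_rot: [178.6, -53.7, -5.7]
ft_force: [-0.0, -0.5, -0.9]
finger_gap: 42.4
grip_force: 51.7
```

```bash
python3 - <<'E'
from bench import sensors
from h import *
np.set_printoptions(precision=2,suppress=True)
s=sensors.sense();print(s["tool_pos"],s["tcp_rot"],s["ft_force"],s["joint_pos"],s["finger_gap"])
R=Ro.from_euler("xyz",s["tcp_rot"],degrees=True)
# standee in tool at grasp
Rg=Rt(86.1,-35);pg=np.array([584.9,202.3,6.]);ft=Rg.inv().apply(np.array([576.2,93.0,9])-pg)
ax=Rg.inv().apply([np.cos(np.radians(86.1)),np.sin(np.radians(86.1)),0]);nz=Rg.inv().apply([0,0,1])
np.save("foot.npy",np.array([ft,ax,nz]))
print("foot in tool",ft,"world foot",s["tool_pos"]+R.apply(ft),"axis",R.apply(ax),"normal",R.apply(nz))
E
```

```text
[551.72  36.91 265.84] [178.64 -53.7   -5.72] [-0.02 -0.54 -0.87] [  5.14 -50.98 141.72 -16.75  37.41 109.95] 42.383959066030336
foot in tool [-91.53  -1.25  60.43] world foot [546.24  37.27 156.29] axis [0.02 0.01 1.  ] normal [-0.99  0.12  0.02]
```

```bash
python3 - <<'E'
from bench import sensors
from h import *
s=sensors.sense()
path(s,[558,-20,200],Rt(-6.5,55),5)
E
```

```text
[[-0.9, 1.1, 1.0, 0.1, 0.3, 0.1], [-1.8, 2.2, 2.0, 0.3, 0.5, 0.2], [-2.8, 3.3, 3.0, 0.4, 0.8, 0.3], [-3.7, 4.4, 4.0, 0.6, 1.0, 0.4], [-4.6, 5.5, 5.0, 0.7, 1.3, 0.5]] of 5
```

Request:
{"method": "play_rows", "body": {"motion": [[[-0.9,1.1,1,0.1,0.3,0.1],[-1.8,2.2,2,0.3,0.5,0.2],[-2.8,3.3,3,0.4,0.8,0.3],[-3.7,4.4,4,0.6,1,0.4],[-4.6,5.5,5,0.7,1.3,0.5]]]}}

```text
time: 18.25
tool_pos: [585.2, -20.6, 224.3]
tcp_rot: [179.8, -55.0, -6.5]
ft_force: [3.0, -0.1, 1.2]
finger_gap: 42.8
grip_force: 51.8
```

Request:
{"method": "play_rows", "body": {"motion": [[[0,0,0,0,0,0],[0,0,0,0,0,0]]]}}

```text
time: 18.45
tool_pos: [580.5, -19.7, 208.8]
tcp_rot: [179.9, -53.7, -6.7]
ft_force: [0.2, -0.0, -0.5]
finger_gap: 42.4
grip_force: 51.7
```

```bash
python3 - <<'E'
from bench import sensors
from h import *
np.set_printoptions(precision=2,suppress=True)
s=sensors.sense();print(s["tool_pos"],s["tcp_rot"],s["ft_force"],s["joint_pos"],s["finger_gap"])
ft,ax,nz=np.load("foot.npy");R=Ro.from_euler("xyz",s["tcp_rot"],degrees=True);f=s["tool_pos"]+R.apply(ft)
print(f,R.apply(ax),R.apply(nz))
Rn=Rt(-6.5,55)
T=np.array([554.6,-47.1,75]);path(s,T-Rn.apply(ft),Rn,5)
E
```

```text
[580.54 -19.72 208.77] [179.93 -53.66  -6.68] [ 0.23 -0.04 -0.52] [ -7.25 -41.86 143.07   0.91  25.13  88.84] 42.420085783695605
[575.15 -17.9   99.23] [ 0.02 -0.    1.  ] [-0.99  0.12  0.02]
[[-0.6, 0.6, -0.0, 0.0, 0.3, -0.0], [-1.2, 1.3, -0.1, 0.1, 0.5, -0.0], [-1.9, 1.9, -0.1, 0.1, 0.8, -0.1], [-2.5, 2.5, -0.1, 0.2, 1.1, -0.1], [-3.1, 3.1, -0.1, 0.2, 1.3, -0.1]] of 5
```

```bash
python3 - <<'E'
from h import *
from scipy.optimize import least_squares
np.set_printoptions(precision=1,suppress=True)
J=np.array([[68.5,7.516,85.329,87.26],[-7.5,-4.8,87.4,97.4],[-23.3,15.9,91.9,72.6],[12.2,8.4,84,87.6],[6.5,10.2,93.9,75.8],[6.57,-1.61,92.76,89.31],[-7.25,-41.86,143.07,25.13]])
P=np.array([[171.24,574.49,230.24],[528.2,-18.3,332.1],[577.5,-191.2,79.9],[579.6,177.8,233.1],[578.2,117.5,122.4],[529.5,111.25,249.55],[580.54,-19.72,208.77]])
def fk(p,J):
    a1,H,L2,L3,c,D,lat=p;j1,j2,j3,j5=np.radians(J.T)
    ra=a1+L2*np.sin(j2)+L3*np.sin(j2+j3+c)+D*np.sin(j2+j3+j5);z=H+L2*np.cos(j2)+L3*np.cos(j2+j3+c)+D*np.cos(j2+j3+j5)
    return np.c_[ra*np.cos(j1)-lat*np.sin(j1),ra*np.sin(j1)+lat*np.cos(j1),z]
prior=np.array([50,300,400,400,0,300,0.]);sc=np.array([100,200,200,200,.3,100,100])
q=least_squares(lambda p:np.r_[(fk(p,J)-P).ravel(),(p-prior)/sc],prior)
print(q.x,np.abs(fk(q.x,J)-P).max());p=q.x;np.save("arm.npy",p)
for tilt in(55,45,35,25,15,-55,-45):
  for (x,z) in((560,122),(560,170)):
    y=-47;rr=np.sqrt(x*x+y*y-p[6]**2);ph=180-tilt
    rw=rr-p[5]*np.sin(np.radians(ph));zw=z-p[5]*np.cos(np.radians(ph))
    def g(v):
        j2,s=np.radians(v);return [p[0]+p[2]*np.sin(j2)+p[3]*np.sin(s+p[4])-rw,p[1]+p[2]*np.cos(j2)+p[3]*np.cos(s+p[4])-zw]
    o=least_squares(g,[-20,100]);j2,sm=o.x;print(tilt,z,"j2 %.0f j3 %.0f j5 %.0f res %.1f"%(j2,sm-j2,ph-sm,o.cost))
E
```

```text
[ -1.6 319.4 368.7 558.5   0.1 364.7  51.6] 2.1065023976201047
55 122 j2 -36 j3 150 j5 11 res 0.0
55 170 j2 -44 j3 149 j5 20 res 0.0
45 122 j2 -32 j3 142 j5 25 res 0.0
45 170 j2 -37 j3 140 j5 32 res 0.0
35 122 j2 -25 j3 133 j5 37 res 0.0
35 170 j2 -29 j3 131 j5 43 res 0.0
25 122 j2 -17 j3 124 j5 48 res 0.0
25 170 j2 -20 j3 121 j5 54 res 0.0
15 122 j2 -8 j3 114 j5 59 res 0.0
15 170 j2 -11 j3 111 j5 65 res 0.0
-55 122 j2 62 j3 38 j5 135 res 0.0
-55 170 j2 59 j3 38 j5 138 res 0.0
-45 122 j2 51 j3 50 j5 124 res 0.0
-45 170 j2 49 j3 49 j5 127 res 0.0
```

The forward-leaning pose runs into the j3 limit, and the arm model confirms that. With the tool pointing back toward the robot (yaw 173.5) the placing pose is reachable, so I'll turn the standee over in the air.

```bash
python3 - <<'E'
from bench import sensors
from h import *
s=sensors.sense()
path(s,[550,0,290],Rt(-6.5,0),8,8)
E
```

```text
[[0.6, -0.2, -0.9, 0.0, -6.7, -0.0], [1.2, -0.4, -1.9, 0.0, -13.4, -0.0], [1.7, -0.6, -2.8, 0.1, -20.1, -0.1], [2.3, -0.8, -3.7, 0.1, -26.8, -0.1], [2.9, -1.0, -4.7, 0.1, -33.5, -0.1], [3.5, -1.2, -5.6, 0.1, -40.2, -0.1], [4.0, -1.4, -6.5, 0.1, -47.0, -0.2], [4.6, -1.6, -7.4, 0.1, -53.7, -0.2]] of 8
```

Request:
{"method": "play_rows", "body": {"motion": [[[0.6,-0.2,-0.9,0,-6.7,0],[1.2,-0.4,-1.9,0,-13.4,0],[1.7,-0.6,-2.8,0,-20.1,0],[2.3,-0.8,-3.7,0,-26.8,0],[2.9,-1,-4.7,0,-33.5,0]]]}}

```text
time: 18.95
tool_pos: [561.5, -7.0, 267.4]
tcp_rot: [180.0, -20.5, -6.7]
ft_force: [1.3, -1.3, -0.4]
finger_gap: 42.6
grip_force: 51.8
```

Request:
{"method": "play_rows", "body": {"motion": [[[0,0,-2,0,-6.7,0],[0,0,-4,0,-13.4,0],[0,0,-4,0,-20.2,0],[0,0,-4,0,-20.2,-8],[0,0,-4,0,-20.2,-8]]]}}

```text
time: 19.45
tool_pos: [548.1, -5.4, 302.0]
tcp_rot: [178.6, -0.3, 1.3]
ft_force: [-0.0, -0.9, -0.5]
finger_gap: 43.0
grip_force: 51.8
```

Request:
{"method": "play_rows", "body": {"motion": [[[0,0,0,0,0,-8],[0,0,0,0,0,-16],[0,0,0,0,0,-24],[0,0,0,0,0,-32],[0,0,0,0,0,-40]]]}}

```text
time: 19.95
tool_pos: [547.3, -5.6, 303.3]
tcp_rot: [178.6, 0.5, 41.2]
ft_force: [0.0, 0.2, -1.2]
finger_gap: 42.5
grip_force: 51.8
```

Request:
{"method": "play_rows", "body": {"motion": [[[0,0,0,0,0,-8],[0,0,0,0,0,-16],[0,0,0,0,0,-24],[0,0,0,0,0,-32],[0,0,0,0,0,-40]]]}}

```text
time: 20.45
tool_pos: [547.3, -5.6, 303.3]
tcp_rot: [179.3, 1.3, 81.2]
ft_force: [0.4, -1.2, -0.2]
finger_gap: 42.7
grip_force: 51.8
```

Request:
{"method": "play_rows", "body": {"motion": [[[0,0,0,0,0,-8],[0,0,0,0,0,-16],[0,0,0,0,0,-24],[0,0,0,0,0,-32],[0,0,0,0,0,-40]]]}}

```text
time: 20.95
tool_pos: [547.3, -5.6, 303.3]
tcp_rot: [-179.7, 1.4, 121.2]
ft_force: [-0.1, -0.5, -2.0]
finger_gap: 42.7
grip_force: 51.8
```

Request:
{"method": "play_rows", "body": {"motion": [[[0,0,0,0,0,-8],[0,0,0,0,0,-16],[0,0,0,0,0,-24],[0,0,0,0,0,-32],[0,0,0,0,0,-40]]]}}

```text
time: 21.45
tool_pos: [547.2, -5.6, 303.3]
tcp_rot: [-178.9, 0.9, 161.2]
ft_force: [-0.3, 0.2, -1.4]
finger_gap: 42.9
grip_force: 51.8
```

```bash
python3 - <<'E'
from bench import sensors
from h import *
np.set_printoptions(precision=2,suppress=True)
s=sensors.sense();print(s["time"],s["tool_pos"],s["tcp_rot"],s["ft_force"],s["joint_pos"],s["finger_gap"])
path(s,[550,0,260],Rt(173.5,55),8,8)
E
```

```text
21.45 [547.24  -5.61 303.31] [-178.85    0.92  161.2 ] [-0.27  0.21 -1.42] [ -5.06  -2.31  87.9   -1.33  93.78 -76.35] 42.93144331661882
[[-0.0, 0.1, 0.5, 0.6, 6.9, -1.5], [-0.0, 0.2, 1.1, 1.2, 13.9, -3.0], [-0.0, 0.3, 1.6, 1.8, 20.8, -4.5], [-0.0, 0.4, 2.2, 2.4, 27.8, -6.0], [-0.0, 0.4, 2.7, 3.0, 34.7, -7.5], [-0.0, 0.5, 3.2, 3.6, 41.7, -9.0], [-0.0, 0.6, 3.8, 4.2, 48.6, -10.5], [-0.0, 0.7, 4.3, 4.8, 55.6, -12.0]] of 8
```

Request:
{"method": "play_rows", "body": {"motion": [[[0,0.1,0.5,0.6,6.9,-1.5],[0,0.2,1.1,1.2,13.9,-3],[0,0.3,1.6,1.8,20.8,-4.5],[0,0.4,2.2,2.4,27.8,-6],[0,0.4,2.7,3,34.7,-7.5]]]}}

```text
time: 21.95
tool_pos: [549.4, -2.6, 276.9]
tcp_rot: [-177.6, -34.2, 167.5]
ft_force: [0.7, -0.1, -0.5]
finger_gap: 42.7
grip_force: 51.7
```

Request:
{"method": "play_rows", "body": {"motion": [[[0,0,0,0.6,6.9,-1.5],[0,0,0,1.2,13.9,-3],[0,0,0,1.8,20.8,-4.5],[0,0,0,1.8,20.8,-4.5],[0,0,0,1.8,20.8,-4.5]]]}}

```text
time: 22.45
tool_pos: [549.4, -2.6, 273.3]
tcp_rot: [-179.8, -55.0, 173.1]
ft_force: [-0.6, 0.1, -0.1]
finger_gap: 42.7
grip_force: 51.8
```

```bash
python3 - <<'E'
from bench import sensors
from h import *
np.set_printoptions(precision=2,suppress=True)
s=sensors.sense();print(s["time"],s["tool_pos"],s["tcp_rot"],s["ft_force"],s["joint_pos"],s["finger_gap"])
ft,ax,nz=np.load("foot.npy");R=Ro.from_euler("xyz",s["tcp_rot"],degrees=True);f=s["tool_pos"]+R.apply(ft)
print(f,R.apply(ax),R.apply(nz))
Rn=Rt(173.5,55);T=np.array([554.6,-47.1,85]);path(s,T-Rn.apply(ft),Rn,5)
E
```

```text
22.45 [549.4   -2.57 273.34] [-179.79  -55.03  173.14] [-0.65  0.09 -0.12] [ -5.96  52.34  37.62   0.91 145.07 -88.74] 42.748906333624525
[552.15  -4.37 163.7 ] [0. 0. 1.] [ 0.99 -0.12 -0.  ]
[[-1.4, -0.8, 0.8, 0.0, -0.0, -0.0], [-2.8, -1.7, 1.6, 0.0, -0.0, -0.1], [-4.1, -2.5, 2.3, 0.1, -0.0, -0.1], [-5.5, -3.4, 3.1, 0.1, -0.0, -0.2], [-6.9, -4.2, 3.9, 0.1, -0.0, -0.2]] of 5
```

Request:
{"method": "play_rows", "body": {"motion": [[[-1.4,-0.8,0.8,0,0,0],[-2.8,-1.7,1.6,0,0,0],[-4.1,-2.5,2.3,0,0,-0.1],[-5.5,-3.4,3.1,0,0,-0.2],[-6.9,-4.2,3.9,0,0,-0.2]]]}}

```text
time: 22.95
tool_pos: [551.7, -46.7, 193.6]
tcp_rot: [179.7, -55.1, 173.7]
ft_force: [-0.6, 0.8, -0.7]
finger_gap: 42.7
grip_force: 51.8
```

Request:
{"method": "play_rows", "body": {"motion": [[[0,0,0,0,0,0],[0,0,0,0,0,0],[0,0,0,0,0,0]]]}}

```text
time: 23.25
tool_pos: [552.2, -45.3, 195.4]
tcp_rot: [179.7, -55.1, 173.7]
ft_force: [-0.2, 0.2, -0.6]
finger_gap: 42.6
grip_force: 51.8
```

```bash
python3 - <<'E'
from bench import sensors,optics
from h import *
np.set_printoptions(precision=2,suppress=True)
s=sensors.sense();print(s["time"],s["tool_pos"],s["tcp_rot"],s["ft_force"],s["joint_pos"])
ft,ax,nz=np.load("foot.npy");R=Ro.from_euler("xyz",s["tcp_rot"],degrees=True);f=s["tool_pos"]+R.apply(ft);a=R.apply(ax);n=R.apply(nz);w=np.cross(a,n)
print(f,a,n)
d={k:optics.snapshot(k) for k in("scene","side","wrist")};pickle.dump((s,d),open("s5.pkl","wb"))
cx=np.array([np.cos(np.radians(-6.5)),np.sin(np.radians(-6.5)),0]);cy=np.array([-cx[1],cx[0],0]);O=np.array([554.6,-47.1,0])
out=[]
for k in("scene","side"):
    im=cv2.resize(d[k]["pixels"][:,:,::-1],None,fx=6,fy=6,interpolation=cv2.INTER_CUBIC)
    P=lambda X:tuple(int(v) for v in (proj(d[k],X)*6+3))
    for i in(-1,1):
        q=[P(f+i*9*n+j*22*w) for j in(-1,1)]+[P(f+i*9*n+22*w+143*a),P(f+i*9*n+165*a),P(f+i*9*n-22*w+143*a)]
        cv2.polylines(im,[np.array(q)],True,(0,0,255),1)
    q=[P(O+x*cx+y*cy+[0,0,58]) for x,y in((10,-28),(10,28),(-21,28),(-21,-28))];cv2.polylines(im,[np.array(q)],True,(0,255,0),1)
    c=P(f+40*a);x0,y0=c[0]-200,c[1]-300
    out.append(im[max(y0,0):max(y0,0)+600,x0:x0+400])
cv2.imwrite("pics/m5.png",np.hstack(out))
E
```

```text
23.25 [552.19 -45.28 195.39] [179.71 -55.11 173.73] [-0.21  0.25 -0.6 ] [ -8.81  56.41  39.49  -2.73 139.15 -93.52]
[554.86 -46.51  85.74] [ 0. -0.  1.] [ 0.99 -0.11 -0.  ]
```

View pics/m5.png

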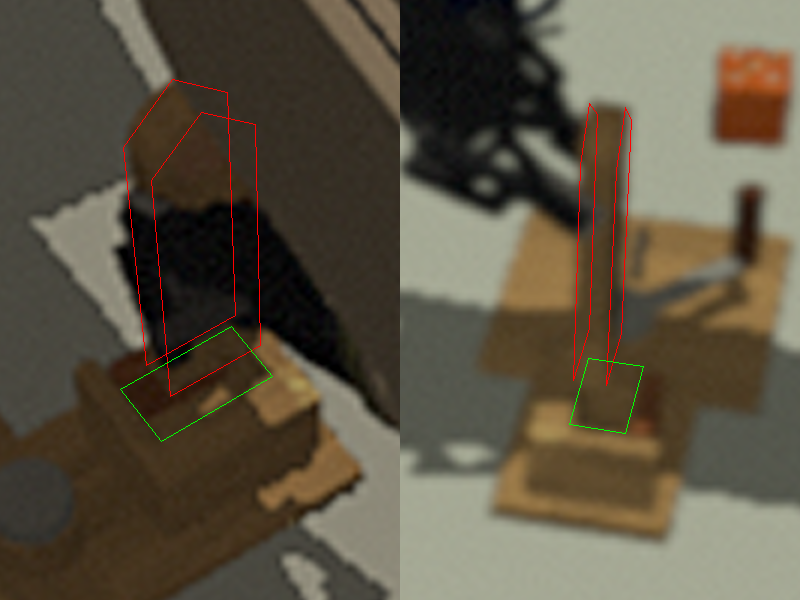

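The standee is upright over the slot, with its head at the top of the frame and its foot just above the clamp, and the overlays agree to a few mm. I'll shift it to the middle of the open gap and lower it in steps.

```bash
cat > tgt.py <<'E'
from bench import sensors
from h import *
import sys
np.set_printoptions(precision=2,suppress=True)
ft,ax,nz=np.load("foot.npy")
cx=np.array([np.cos(np.radians(-6.5)),np.sin(np.radians(-6.5)),0]);cy=np.array([-cx[1],cx[0],0]);O=np.array([554.6,-47.1,0])
s=sensors.sense();R=Ro.from_euler("xyz",s["tcp_rot"],degrees=True);f=s["tool_pos"]+R.apply(ft)-O
print(s["time"],"foot in clamp",f@cx,f@cy,f[2],"F",s["ft_force"],"axis",R.apply(ax),s["finger_gap"])
Rn=Rt(173.5,55);x,y,z,n=map(float,sys.argv[1:5])
path(s,O+x*cx+y*cy+[0,0,z]-Rn.apply(ft),Rn,int(n),min(int(n),5))
E
python3 tgt.py -5 0 65 3; python3 tgt.py -5 0 35 5
```

```text
23.4 foot in clamp 0.38432938267015304 0.7202075211392472 85.9349185705621 F [ 0.32  0.29 -0.93] axis [ 0. -0.  1.] 42.547910530332025
[[-0.5, -0.0, 0.6, 0.0, -0.0, 0.0], [-0.9, -0.0, 1.1, 0.1, -0.0, 0.1], [-1.4, -0.0, 1.7, 0.1, -0.1, 0.1]] of 3
23.4 foot in clamp 0.38432938267015304 0.7202075211392472 85.9349185705621 F [ 0.32  0.29 -0.93] axis [ 0. -0.  1.] 42.547910530332025
[[-0.8, -0.0, 0.7, 0.0, -0.0, 0.0], [-1.5, -0.0, 1.3, 0.0, -0.0, 0.1], [-2.3, -0.0, 2.0, 0.1, -0.0, 0.1], [-3.1, -0.0, 2.7, 0.1, -0.0, 0.1], [-3.9, -0.1, 3.4, 0.1, -0.1, 0.1]] of 5
```

Request:
{"method": "play_rows", "body": {"motion": [[[-0.5,0,0.6,0,0,0],[-0.9,0,1.1,0,0,0],[-1.4,0,1.7,0.1,0,0.1],[-1.4,0,1.7,0.1,0,0.1],[-1.4,0,1.7,0.1,0,0.1]]]}}

```text
time: 23.9
tool_pos: [545.7, -44.7, 173.2]
tcp_rot: [180.0, -55.2, 173.5]
ft_force: [0.6, -0.8, -0.6]
finger_gap: 42.8
grip_force: 51.8
```

```bash
python3 tgt.py -5 0 35 5
```

```text
23.9 foot in clamp -6.591657454886017 0.16172721770781762 63.5374029692681 F [ 0.62 -0.77 -0.56] axis [ 0. -0.  1.] 42.83635197097839
[[-0.5, -0.0, 0.3, 0.0, -0.0, 0.0], [-1.0, -0.0, 0.6, 0.0, -0.1, 0.0], [-1.4, -0.0, 0.9, 0.0, -0.1, 0.0], [-1.9, -0.0, 1.2, 0.0, -0.2, 0.0], [-2.4, -0.0, 1.5, 0.0, -0.2, 0.0]] of 5
```

Request:
{"method": "play_rows", "body": {"motion": [[[-0.5,0,0.3,0,0,0],[-1,0,0.6,0,0,0],[-1.4,0,0.9,0,0,0],[-1.9,0,1.2,0,-0.2,0],[-2.4,0,1.5,0,-0.2,0]]]}}

```text
time: 24.4
tool_pos: [547.4, -44.9, 144.8]
tcp_rot: [180.0, -54.9, 173.5]
ft_force: [0.9, -0.5, -0.5]
finger_gap: 43.0
grip_force: 51.8
```

```bash
python3 tgt.py -5 0 16 4
```

```text
24.4 foot in clamp -4.293812347792819 0.12563976452823505 35.11544739199604 F [ 0.93 -0.46 -0.48] axis [-0. -0.  1.] 42.95956221083543
[[-0.4, -0.0, 0.3, 0.0, 0.0, 0.0], [-0.8, -0.0, 0.6, 0.0, 0.0, 0.0], [-1.1, -0.0, 0.9, 0.0, 0.0, 0.0], [-1.5, -0.0, 1.1, 0.0, 0.1, 0.0]] of 4
```

It is in the slot with no contact. I keep lowering it.

Request:
{"method": "play_rows", "body": {"motion": [[[-0.4,0,0.3,0,0,0],[-0.8,0,0.6,0,0,0],[-1.1,0,0.9,0,0,0],[-1.5,0,1.1,0,0,0],[-1.5,0,1.1,0,0,0]]]}}

```text
time: 24.9
tool_pos: [546.7, -44.8, 125.9]
tcp_rot: [180.0, -55.0, 173.5]
ft_force: [-0.2, -0.3, -1.0]
finger_gap: 42.6
grip_force: 51.8
```

```bash
python3 tgt.py -4 0 11 4
```

```text
24.9 foot in clamp -5.107179368501995 0.1570605272216834 16.287235973943808 F [-0.19 -0.27 -1.03] axis [ 0. -0.  1.] 42.57805383337893
[[-0.1, -0.0, 0.1, 0.0, -0.0, 0.0], [-0.2, -0.0, 0.1, 0.0, -0.0, 0.0], [-0.4, -0.0, 0.2, 0.0, -0.0, 0.0], [-0.5, -0.0, 0.2, 0.0, -0.0, 0.0]] of 4
```

Request:
{"method": "play_rows", "body": {"motion": [[[-0.1,0,0.1,0,0,0],[-0.2,0,0.2,0,0,0],[-0.3,0,0.2,0,0,0],[-0.3,0,0.2,0,0,0]]]}}

```text
time: 25.3
tool_pos: [547.1, -44.9, 123.1]
tcp_rot: [180.0, -54.9, 173.5]
ft_force: [-0.1, -0.3, -1.0]
finger_gap: 42.6
grip_force: 51.9
```

Request:
{"method": "play_rows", "body": {"motion": [[[-0.1,0,0,0,0,0],[-0.2,0,0.1,0,0,0],[-0.2,0,0.1,0,0,0]]]}}

```text
time: 25.6
tool_pos: [547.6, -45.0, 122.9]
tcp_rot: [180.0, -55.0, 173.5]
ft_force: [-0.0, -0.8, 8.8]
finger_gap: 42.7
grip_force: 52.4
```

```bash
python3 tgt.py -1 0 11 4
```

```text
25.6 foot in clamp -4.153088365493538 0.05658310173831887 13.309201696893268 F [-0.03 -0.79  8.77] axis [-0. -0.  1.] 42.66024348278347
[[-0.1, -0.0, -0.0, 0.0, 0.0, 0.0], [-0.2, -0.0, -0.1, 0.0, 0.0, 0.0], [-0.3, -0.0, -0.1, 0.0, 0.0, 0.0], [-0.4, -0.0, -0.1, 0.0, 0.0, 0.0]] of 4
```

Request:
{"method": "play_rows", "body": {"motion": [[[-0.1,0,-0.1,0,0,0],[-0.17,0,-0.25,0,0,0],[-0.17,0,-0.25,0,0,0]]]}}

```text
time: 25.9
tool_pos: [550.0, -45.3, 123.0]
tcp_rot: [180.0, -55.1, 173.5]
ft_force: [-4.5, -0.5, 9.7]
finger_gap: 43.2
grip_force: 52.0
```

```bash
python3 tgt.py -1 0 11 4
```

```text
25.9 foot in clamp -1.9567248533801251 0.10233060885101664 13.309463542686103 F [-4.45 -0.52  9.74] axis [ 0. -0.  1.] 43.19707686812435
[[-0.1, -0.0, 0.0, 0.0, -0.0, 0.0], [-0.1, -0.0, 0.0, 0.0, -0.0, 0.0], [-0.2, -0.0, 0.1, 0.0, -0.1, 0.0], [-0.2, -0.0, 0.1, 0.0, -0.1, 0.0]] of 4
```

Request:
{"method": "play_rows", "body": {"motion": [[[0,0,0,0,0,0],[0,0,0,0,0,0],[0,0,0,0,0,0]]], "jaw": 0.7}}

```text
time: 26.2
tool_pos: [550.5, -45.3, 120.7]
tcp_rot: [180.0, -54.9, 173.5]
ft_force: [-0.4, 0.5, 0.2]
finger_gap: 59.6
grip_force: 0.0
```

Request:
{"method": "play_rows", "body": {"motion": [[[0,0,0,0,0,0],[0,0,-1,0,0,0],[0,0,-3,0,0,0],[0,0,-6,0,0,0],[0,0,-9,0,0,0]]], "jaw": 1}}

```text
time: 26.7
tool_pos: [615.8, -53.1, 166.7]
tcp_rot: [180.0, -54.9, 173.5]
ft_force: [1.2, -0.6, 0.1]
finger_gap: 85.3
grip_force: 0.0
```

Request:
{"method": "play_rows", "body": {"motion": [[[0,0,-3,0,0,0],[0,0,-6,0,0,0],[0,0,-6,0,0,0],[0,0,-6,0,0,0]]]}}

```text
time: 27.1
tool_pos: [612.9, -51.5, 227.2]
tcp_rot: [179.7, -56.4, 173.5]
ft_force: [0.1, -0.1, 0.5]
finger_gap: 85.4
grip_force: 0.0
```

```bash
python3 - <<'E'
from bench import sensors,optics
from h import *
np.set_printoptions(precision=2,suppress=True)
s=sensors.sense();print(s["time"],s["tool_pos"],s["tcp_rot"],s["ft_force"],s["joint_pos"])
d={k:optics.snapshot(k) for k in("scene","side","wrist")};pickle.dump((s,d),open("s6.pkl","wb"))
cx=np.array([np.cos(np.radians(-6.5)),np.sin(np.radians(-6.5)),0]);cy=np.array([-cx[1],cx[0],0]);O=np.array([554.6,-47.1,0])
H=O-85*cy;out=[]
for k in("scene","side"):
    im=cv2.resize(d[k]["pixels"][:,:,::-1],None,fx=6,fy=6,interpolation=cv2.INTER_CUBIC)
    P=lambda X:tuple(int(v) for v in (proj(d[k],X)*6+3))
    c=P(O+[0,-40,60]);x0,y0=c[0]-200,c[1]-240
    out.append(im[y0:y0+480,x0:x0+400])
cv2.imwrite("pics/m6.png",cv2.convertScaleAbs(np.hstack(out),alpha=1.6))
row(s,[545,-20,330],Rt(120,0))
E
```

```text
27.1 [612.87 -51.45 227.17] [179.7  -56.38 173.54] [ 0.13 -0.08  0.52] [ -8.66  78.5    1.29  -3.85 156.53 -94.75]
row [12.49, 2.36, 0.23, -26.01, -52.2, 48.88]
```

View pics/m6.png

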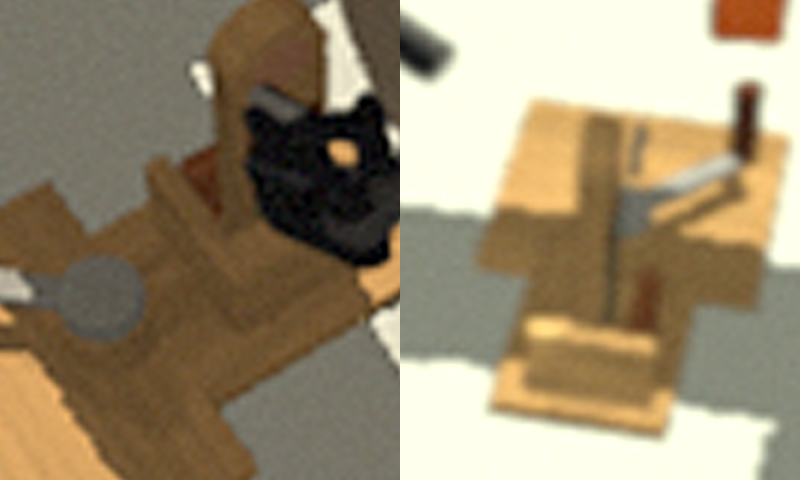

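The standee stands upright in the slot and the lever is at its open stop. Next I back away and return to the lever.

```bash
python3 - <<'E'
from bench import sensors
from h import *
s=sensors.sense();path(s,[600,-80,320],Rt(173.5,0),8,8)
E
```

```text
[[1.0, -0.4, -0.6, 0.0, -7.1, -0.0], [2.1, -0.7, -1.1, 0.1, -14.1, -0.0], [3.1, -1.1, -1.7, 0.1, -21.2, -0.0], [4.2, -1.5, -2.2, 0.1, -28.2, -0.1], [5.2, -1.8, -2.8, 0.2, -35.3, -0.1], [6.3, -2.2, -3.3, 0.2, -42.3, -0.1], [7.3, -2.6, -3.9, 0.2, -49.4, -0.1], [8.3, -3.0, -4.4, 0.3, -56.4, -0.1]] of 8
```

Request:
{"method": "play_rows", "body": {"motion": [[[1,-0.4,-0.6,0,-7,0],[2.1,-0.7,-1.1,0,-14,0],[3.1,-1.1,-1.7,0,-21,0],[4.2,-1.5,-2.2,0,-28,0],[5.2,-1.8,-2.8,0,-35,0]]]}}

```text
time: 27.75
tool_pos: [605.4, -69.2, 285.2]
tcp_rot: [179.8, -22.7, 173.3]
ft_force: [1.0, 0.5, 0.9]
finger_gap: 85.5
grip_force: 0.0
```

Request:
{"method": "play_rows", "body": {"motion": [[[0,-0.4,-1,0,-7,0],[0,-0.8,-2,0,-14,0],[0,-1.2,-3,0,-21.4,0],[0,-1.2,-3,0,-21.4,0],[0,-1.2,-3,0,-21.4,0]]]}}

```text
time: 28.25
tool_pos: [614.9, -82.2, 312.8]
tcp_rot: [179.8, -1.7, 173.3]
ft_force: [-0.7, 0.6, -0.6]
finger_gap: 85.8
grip_force: 0.0
```

```bash
python3 - <<'E'
from bench import sensors
from h import *
s=sensors.sense();print(s["tool_pos"],s["tcp_rot"],s["joint_pos"]);path(s,[476,-189,250],Rt(40,0),16,5);row(s,[476,-189,250],Rt(40,0))
E
```

```text
[614.87229166 -82.17477494 312.76553683] [179.83282993  -1.70736142 173.28266533] [-1.23458950e+01  1.13014079e+01  7.26188000e+01 -1.07687874e-03
  9.77953152e+01 -9.56261995e+01]
[[0.8, -0.8, 0.4, -0.1, -0.1, 8.3], [1.5, -1.5, 0.8, -0.2, -0.1, 16.7], [2.3, -2.3, 1.2, -0.4, -0.2, 25.0], [3.1, -3.1, 1.7, -0.5, -0.3, 33.3], [3.9, -3.8, 2.1, -0.6, -0.3, 41.6]] of 16
row [12.35, -12.25, 6.61, -1.9, -1.05, 133.27]
```

Request:
{"method": "play_rows", "body": {"motion": [[[2.5,-2.5,0.4,-0.4,-0.2,8.3],[5,-5,0.8,-0.8,-0.4,16.6],[7.5,-7.5,1.2,-1.2,-0.7,24.9],[10,-10,1.7,-1.6,-0.9,33.2],[12.4,-12.3,2.1,-1.9,-1.1,41.5]]]}}

```text
time: 28.75
tool_pos: [476.8, -190.7, 292.6]
tcp_rot: [179.0, -1.3, 131.5]
ft_force: [0.6, -1.1, -0.5]
finger_gap: 85.4
grip_force: 0.0
```

Request:
{"method": "play_rows", "body": {"motion": [[[0,0,0.8,0,0,8.4],[0,0,1.6,0,0,16.8],[0,0,2.4,0,0,25.2],[0,0,3.2,0,0,33.6],[0,0,4,0,0,42]]]}}

```text
time: 29.25
tool_pos: [478.1, -188.9, 252.5]
tcp_rot: [-179.9, -1.6, 89.4]
ft_force: [-0.7, 0.3, 0.4]
finger_gap: 85.5
grip_force: 0.0
```

Request:
{"method": "play_rows", "body": {"motion": [[[0,0,0.8,0,0,8.4],[0,0,1.6,0,0,16.8],[0,0,2.4,0,0,25.2],[0,0,3.2,0,0,33.6],[0,0,4,0,0,42]]]}}

```text
time: 29.75
tool_pos: [478.2, -187.7, 212.5]
tcp_rot: [-178.8, -1.2, 47.4]
ft_force: [-0.1, 0.4, -0.5]
finger_gap: 85.4
grip_force: 0.0
```

Request:
{"method": "play_rows", "body": {"motion": [[[0,0,0,0,0,7.5],[0,0,0,0,0,7.5]]]}}

```text
time: 29.95
tool_pos: [478.0, -187.6, 212.5]
tcp_rot: [-178.7, -1.0, 40.2]
ft_force: [-0.3, 0.4, 0.3]
finger_gap: 85.4
grip_force: 0.0
```

```bash
python3 - <<'E'
from bench import sensors
from h import *
s=sensors.sense();print(s["tool_pos"],s["tcp_rot"],s["joint_pos"]);row(s,[476,-189,120],Rt(40,0))
E
```

```text
[ 478.03205086 -187.6250243   212.51897795] [-178.68385777   -0.99874476   40.15429095] [-28.16216236  -4.76527109  99.67704733   1.41772139  85.94375616
  21.56122739]
row [-0.41, 0.19, 9.24, -1.32, -1.0, 0.17]
```

Request:
{"method": "play_rows", "body": {"motion": [[[-0.1,0,2,-0.4,-0.3,0],[-0.2,0.1,4,-0.8,-0.6,0],[-0.3,0.2,6,-1.2,-0.9,0],[-0.4,0.2,6,-1.3,-1,0],[-0.4,0.2,6,-1.3,-1,0]]]}}

```text
time: 30.45
tool_pos: [476.2, -190.2, 153.5]
tcp_rot: [179.9, -0.1, 40.4]
ft_force: [0.4, -0.5, 0.6]
finger_gap: 85.5
grip_force: 0.0
```

```bash
python3 - <<'E'
from bench import sensors,optics
from h import *
np.set_printoptions(precision=1,suppress=True,linewidth=250)
s=sensors.sense();d={"wrist":optics.snapshot("wrist"),"scene":optics.snapshot("scene")};pickle.dump((s,d),open("s7.pkl","wb"))
print(s["time"],s["tool_pos"],s["tcp_rot"]);row(s,[476,-189,64],Rt(40,0))
s1,w1=pickle.load(open("s1.pkl","rb"));s3,w3=pickle.load(open("s2.pkl","rb"))
_,d5=pickle.load(open("s6.pkl","rb"))
xs=np.arange(505,585,2.);ys=np.arange(-190,-268,-3.)
for nm,c,ss in(("now",d["wrist"],s),("w1",w1,s1),("side",d5["side"],None)):
    print(nm)
    hsv=c["pixels"].astype(float)
    for y in ys:
        l=""
        for x in xs:
            u=proj(c,(x,y,17),ss);i,j=int(round(u[1])),int(round(u[0]))
            if not(0<=i<400 and 0<=j<640): l+=" ";continue
            R_,G_,B_=hsv[i,j];rat=(R_-B_)/(R_+1)
            l+="#" if rat<.25 else ("+" if rat<.4 else ".")
        print(int(y),l)
E
```

```text
30.45 [ 476.2 -190.2  153.5] [179.9  -0.1  40.4]
row [0.05, -0.12, 8.95, 0.13, -0.07, 0.41]
now
-190 ........................................
-193 ........................................
-196 ........................................
-199 ........................................
-202 ........................................
-205 ........................................
-208 .................###....................
-211 .................###....................
-214 .................###....................
-217 .................##+....................
-220 .................###....................
-223 .................##.....................
-226 .................##.....................
-229 ................+###....................
-232 ................+##+....................
-235 ................###.....................
-238 .................+#.....................
-241 ................###.....................
-244 ................###.....................
-247 ................+##.....................
-250 ................+##.....................
-253 ................+##..............
[... 1891 characters left out ...]
..........
-223 ..................++....................
-226 ..................++....................
-229 ..................++....................
-232 ................++++....................
-235 ................++++....................
-238 ................++++....................
-241 ................++++....................
-244 ................++......................
-247 .................+......................
-250 ........................................
-253 +++.....................................
-256 +++......++++++++++.....................
-259 #####++++++++++++++.....++++++++++......
-262 ######++++###########+++++++++++++....++
-265 #####################++++#########++++++
```

```bash
python3 - <<'E'
from h import *
np.set_printoptions(precision=2,suppress=True)
s,d=pickle.load(open("s7.pkl","rb"));s1,w1=pickle.load(open("s1.pkl","rb"))
for nm,c,ss in(("now",d["wrist"],s),("w1",w1,s1)):
    pts=[]
    for y in np.arange(-256,-203,.7):
        for x in np.arange(530,552,.7):
            u=proj(c,(x,y,17),ss).astype(np.float32);v=cv2.getRectSubPix(c["pixels"],(1,1),(float(u[0]),float(u[1])))[0,0].astype(float)
            if (v[0]-v[2])/(v[0]+1)<.33:pts.append((x,y))
    pts=np.array(pts);m=pts.mean(0);U,S,V=np.linalg.svd(pts-m,full_matrices=False);v=V[0]*np.sign(-V[0][1]);t=(pts-m)@v
    tip=m+v*np.percentile(t,99);print(nm,m,np.degrees(np.arctan2(v[1],v[0])),"len",np.ptp(t),"hub from mid",m-98*v)
    for H in((545,-131.6),):
        e=m-np.array(H);print("dir from hub",np.degrees(np.arctan2(e[1],e[0])),np.hypot(*e))
E
```

```text
now [ 540.08 -228.79] -92.45890051552641 len 48.34562370104214 hub from mid [ 544.28 -130.88]
dir from hub -92.89882491231266 97.31252162891373
w1 [ 539.67 -228.55] -92.40214293399106 len 48.43359170548216 hub from mid [ 543.78 -130.64]
dir from hub -93.14599514610236 97.0998240297606
```

Request:
{"method": "play_rows", "body": {"motion": [[[0,0,3,0,0,0.2],[0,-0.1,6,0.1,0,0.4],[0,-0.1,8,0.1,-0.1,0.4],[0,-0.1,8.9,0.1,-0.1,0.4],[0,-0.1,8.9,0.1,-0.1,0.4]]]}}

```text
time: 31.05
tool_pos: [475.7, -189.6, 64.3]
tcp_rot: [179.9, 0.0, 39.9]
ft_force: [-0.2, 0.0, -0.2]
finger_gap: 85.3
grip_force: 0.0
```

Request:
{"method": "play_rows", "body": {"motion": [[[0,0,0,0,0,0],[0,0,0,0,0,0],[0,0,0,0,0,0],[0,0,0,0,0,0],[0,0,0,0,0,0]]], "jaw": 0, "squeeze": 25}}

```text
time: 31.55
tool_pos: [476.2, -189.8, 65.2]
tcp_rot: [179.8, -0.0, 39.9]
ft_force: [-1.3, 1.3, 4.3]
finger_gap: 17.1
grip_force: 25.9
```

Request:
{"method": "play_rows", "body": {"motion": [[[0,0,0,0,0,0],[0,0,0,0,0,0]]]}}

```text
time: 31.75
tool_pos: [476.2, -189.8, 65.2]
tcp_rot: [179.8, -0.0, 39.9]
ft_force: [-2.2, 1.2, 5.6]
finger_gap: 17.2
grip_force: 26.0
```

```bash
python3 - <<'E'
from bench import sensors
from h import *
np.set_printoptions(precision=2,suppress=True)
s=sensors.sense();print(s["time"],s["tool_pos"],s["tcp_rot"],s["ft_force"],s["finger_gap"])
H=np.array([544.6,-130.9]);e=s["tool_pos"][:2]-H;print(np.degrees(np.arctan2(e[1],e[0])),np.hypot(*e))
for a in(-132,-124,-116,-108,-100,-96,-92.7):
  p=H+90*np.array([np.cos(np.radians(a)),np.sin(np.radians(a))]);row(s,[*p,64],Rt(a+180))
E
```

```text
31.75 [ 476.22 -189.82   65.19] [179.8   -0.04  39.87] [-2.22  1.22  5.6 ] 17.21835023389607
-139.24763617087862 90.26056523252313
row [0.12, 1.13, 0.12, 0.2, -0.02, -8.13]
row [0.38, 2.36, 0.13, 0.21, -0.01, -16.13]
row [0.81, 3.54, 0.13, 0.21, 0.01, -24.13]
row [1.4, 4.65, 0.14, 0.21, 0.02, -32.13]
row [2.14, 5.66, 0.14, 0.21, 0.04, -40.13]
row [2.57, 6.13, 0.14, 0.21, 0.04, -44.13]
row [2.94, 6.49, 0.14, 0.2, 0.05, -47.43]
```

Request:
{"method": "play_rows", "body": {"motion": [[[0.1,1.1,0,0,0,-8],[0.38,2.36,0,0,0,-16],[0.8,3.5,0,0,0,-24],[1.4,4.65,0,0,0,-32],[1.75,5.15,0,0,0,-36]]]}}

```text
time: 32.25
tool_pos: [523.4, -218.5, 65.2]
tcp_rot: [179.8, 0.1, 76.2]
ft_force: [-1.3, 0.7, 6.3]
finger_gap: 17.5
grip_force: 26.1
```

Request:
{"method": "play_rows", "body": {"motion": [[[0,0,0,0,0,0],[0,0,0,0,0,0]]]}}

```text
time: 32.45
tool_pos: [522.9, -218.4, 65.3]
tcp_rot: [179.8, 0.1, 75.7]
ft_force: [2.1, -1.0, 4.4]
finger_gap: 17.3
grip_force: 25.9
```

```bash
python3 - <<'E'
from bench import sensors
from h import *
np.set_printoptions(precision=2,suppress=True)
s=sensors.sense();print(s["time"],s["tool_pos"],s["tcp_rot"],s["ft_force"],s["finger_gap"])
H=np.array([544.6,-130.9]);e=s["tool_pos"][:2]-H;print(np.degrees(np.arctan2(e[1],e[0])),np.hypot(*e))
for a in(-98,-95,-92.7):
  p=H+90*np.array([np.cos(np.radians(a)),np.sin(np.radians(a))]);row(s,[*p,65],Rt(a+180))
E
```

```text
32.45 [ 522.95 -218.39   65.26] [179.77   0.11  75.74] [ 2.15 -1.02  4.4 ] 17.263421794166273
-103.90100397017272 90.13389484423591
row [0.07, 0.92, 0.03, 0.23, 0.12, -6.26]
row [0.13, 1.39, 0.03, 0.22, 0.13, -9.26]
row [0.2, 1.75, 0.03, 0.22, 0.13, -11.56]
```

Request:
{"method": "play_rows", "body": {"motion": [[[0,0.6,0,0,0,-4],[0.1,1.2,0,0,0,-8],[0.2,1.75,0,0,0,-11.5],[0.2,1.75,0,0,0,-11.5]]]}}

```text
time: 32.85
tool_pos: [540.4, -220.8, 65.3]
tcp_rot: [179.8, 0.2, 87.3]
ft_force: [3.4, -3.9, 2.5]
finger_gap: 17.2
grip_force: 25.8
```

Request:
{"method": "play_rows", "body": {"motion": [[[0,0,0,0,0,0],[0,0,0,0,0,0]]]}}

```text
time: 33.05
tool_pos: [540.1, -220.8, 65.3]
tcp_rot: [179.8, 0.2, 87.2]
ft_force: [3.1, -3.5, 3.6]
finger_gap: 17.5
grip_force: 25.8
```

```bash
cat > chk.py <<'E'
from bench import sensors,optics
from h import *
np.set_printoptions(precision=2,suppress=True,linewidth=200)
s=sensors.sense();w=optics.snapshot("wrist");pickle.dump((s,w),open("s8.pkl","wb"))
print(s["time"],s["tool_pos"],s["tcp_rot"],s["ft_force"],s["finger_gap"])
H=np.array([544.6,-130.9]);e=s["tool_pos"][:2]-H;print(np.degrees(np.arctan2(e[1],e[0])),np.hypot(*e))
for z,y0,y1 in((50,-150,-208),(17,-205,-262)):
    print("z",z)
    for y in np.arange(y0,y1,-4.):
        l=""
        for x in np.arange(515,571,1.5):
            u=proj(w,(x,y,z),s);i,j=int(round(u[1])),int(round(u[0]))
            if not(0<=i<400 and 0<=j<640): l+=" ";continue
            v=w["pixels"][i,j].astype(float);q=(v[0]-v[2])/(v[0]+1);l+="#" if q<.25 else("+" if q<.4 else".")
        print(int(y),l)
E
python3 chk.py
```

```text
33.05 [ 540.06 -220.8    65.26] [179.8    0.16  87.23] [ 3.06 -3.51  3.63] 17.494605290673203
-92.8906911257131 90.0151646884674
z 50
-150 ...............#########..............
-154 ...............#########..............
-158 ...............#########..............
-162 ...............#########..............
-166 ..............##########..............
-170 ..............#########...............
-174 ..............#########...............
-178 ..............#########...............
-182 ..............#########...............
-186 ..............#########...............
-190 .............+#########...............
-194 ..............########+...............
-198 .............##########...............
-202 .............#########+...............
-206 .............+########................
z 17
-205 ............###########...............
-209 ............###########...............
-213 ............###########...............
-217 ............###########...............
-221 ............###########...............
-225 ............###########...............
-229 ..............+.......................
-233 ...######.............................
-237 ..#######...+....+.......######.......
-241 +#####.##...............#.######..++..
-245 ######.#+...............##.##########.
-249 #######+...+..............+#########.#
-253 ########.................#############
-257 #######..................##########.+#
-261 ######...................##.##########
```

Request:
{"method": "play_rows", "body": {"motion": [[[0,0,0,0,0,0],[0,0,0,0,0,0],[0,0,0,0,0,0],[0,0,0,0,0,0]]], "jaw": 1}}

```text
time: 33.5
tool_pos: [539.2, -219.9, 64.2]
tcp_rot: [179.9, 0.1, 87.4]
ft_force: [-0.3, -0.3, -0.3]
finger_gap: 74.2
grip_force: 0.0
```

Request:
{"method": "play_rows", "body": {"motion": [[[0,0,-1,0,0,0],[0,0,-4,0,0,0],[0,0,-8,0,0,0],[0,0,-12,0,0,0],[0,0,-16,0,0,0]]]}}

```text
time: 34.0
tool_pos: [539.3, -219.8, 227.2]
tcp_rot: [179.9, 0.1, 87.4]
ft_force: [2.0, -0.5, 0.2]
finger_gap: 85.3
grip_force: 0.0
```

Request:
{"method": "play_rows", "body": {"motion": [[[-0.5,0,0,0,0,0],[-0.5,0,0,0,0,0],[-0.5,0,0,0,0,0]]]}}

```text
time: 34.3
tool_pos: [538.7, -224.7, 223.9]
tcp_rot: [180.0, 0.1, 87.3]
ft_force: [-0.0, -0.8, -0.5]
finger_gap: 85.2
grip_force: 0.0
```

```bash
cat > fin.py <<'E'
from bench import sensors,optics
from h import *
np.set_printoptions(precision=2,suppress=True,linewidth=200)
s=sensors.sense();w=optics.snapshot("wrist");sc=optics.snapshot("scene");si=optics.snapshot("side");pickle.dump((s,w,sc,si),open("s9.pkl","wb"))
print(s["time"],s["tool_pos"],s["tcp_rot"],s["ft_force"])
def fit(z,x0,x1,y0,y1):
    pts=[]
    for y in np.arange(y0,y1,.7):
        for x in np.arange(x0,x1,.7):
            u=proj(w,(x,y,z),s);i,j=int(round(u[1])),int(round(u[0]))
            if 0<=i<400 and 0<=j<640:
                v=w["pixels"][i,j].astype(float)
                if (v[0]-v[2])/(v[0]+1)<.33:pts.append((x,y))
    pts=np.array(pts);m=pts.mean(0);_,S,V=np.linalg.svd(pts-m,full_matrices=False);v=V[0]*np.sign(-V[0][1]);t=(pts-m)@v
    print("z",z,"mid",m,"dir",np.degrees(np.arctan2(v[1],v[0])),"len",np.ptp(t),"x at y=-190",m[0]+v[0]/v[1]*(-190-m[1]))
fit(50,525,560,-200,-155);fit(17,528,552,-255,-226)
for z,y0,y1 in((50,-150,-208),(17,-205,-262)):
    print("z",z)
    for y in np.arange(y0,y1,-4.):
        l=""
        for x in np.arange(515,571,1.5):
            u=proj(w,(x,y,z),s);i,j=int(round(u[1])),int(round(u[0]))
            if not(0<=i<400 and 0<=j<640): l+=" ";continue
            v=w["pixels"][i,j].astype(float);q=(v[0]-v[2])/(v[0]+1);l+="#" if q<.25 else("+" if q<.4 else".")
        print(int(y),l)
E
python3 fin.py
```

```text
34.3 [ 538.69 -224.72  223.89] [179.96   0.06  87.35] [-0.04 -0.82 -0.54]
z 50 mid [ 542.14 -177.54] dir -93.2212331176167 len 45.63389972579088 x at y=-190 541.4366701910324
z 17 mid [ 538.33 -249.66] dir -84.3001493905343 len 27.651678190376366 x at y=-190 532.3700479213463
z 50
-150 ...............#########..............
-154 ...............########+..............
-158 ...............#########..............
-162 ..............#########+..............
-166 ..............#########+..............
-170 ..............##########..............
-174 ..............##########..............
-178 ..............#########...............
-182 ..............#########...............
-186 ..............#########...............
-190 ..............########+...............
-194 .............+#########...............
-198 .............+#########...............
-202 .............+########+...............
-206 .............#########+...............
z 17
-205 .............##########...............
-209 ............##########+...............
-213 ............+#########+...............
-217 ............+##########...............
-221 ............++......+#................
-225 ......................................
-229 ......................................
-233 ......................................
-237 ..........+...........................
-241 ......................................
-245 ..............+.......................
-249 ......................................
-253 ...............##+....................
-257 ......................................
-261 ......................................
```

```bash
python3 - <<'E'
from h import *
s,w,sc,si=pickle.load(open("s9.pkl","rb"));_,d6=pickle.load(open("s6.pkl","rb"))
cx=np.array([np.cos(np.radians(-6.5)),np.sin(np.radians(-6.5)),0]);cy=np.array([-cx[1],cx[0],0]);O=np.array([554.6,-47.1,0])
for nm,c in(("scene",sc),("scene6",d6["scene"])):
    b=O-1*cx
    a,h=proj(c,b+[0,0,12]),proj(c,b+[0,0,177]);print(nm,"foot px",a,"head px",h)
    x0,x1,y0,y1=int(h[0])-14,int(h[0])+18,int(h[1])-5,int(a[1])+4
    for i in range(y0,y1):
        print(i,"".join("#" if (v[0]-v[2])/(v[0]+1)>.45 else("+" if (v[0]-v[2])/(v[0]+1)>.25 else".") for v in c["pixels"][i,x0:x1].astype(float)))
E
```

```text
scene foot px [299.89338598 202.7644556 ] head px [297.55760505 165.10544364]
160 ................................
161 ...............++++++...........
162 .............+#######...........
163 ...........++#########..........
164 ..........+###########+.........
165 .........+#############+........
166 ........+###############........
167 .......+################+.......
168 .......##################+......
169 ......+##################+......
170 ......+##################.......
171 ......###################.......
172 ......###################+......
173 ......+##################+......
174 ......+##################+......
175 ......+##################+......
176 .......#######+##########+......
177 .......##################+......
178 .......##################+......
179 .......##################+......
180 .......##################+......
181 .......+#################+......
182 .......+##############++##+.....
183 .......+############+++.###+....
184 .......+##########++++++####+...
185 .......+#########++..+++#####...
186 ........########+...++++#####+..
187 ........######+..++
[... 1760 characters left out ...]
7 .....+########+..#..+#...+#####.
188 ...+#########.............#####.
189 .+##########......#.......+####.
190 +###########+....++..+.....+#+#.
191 ############+...................
192 #############...................
193 ##############..................
194 ##############..........#.......
195 ##############......+........+..
196 ##############..+..+.....#......
197 ##############+...............++
198 ##############++................
199 ################................
200 ################+..#............
201 ##################+.............
202 ####################+...........
203 #######################+.....+..
204 #########################+......
205 ###########################+....
```

```bash
python3 -c "
from bench import job
print(job.hand_in())"
```

```text
the job is handed in; nothing more can be done
None
```

The standee stands head up on the clamp's slot floor, the lever was opened fully and then swung back to within about 0.5° of the pointer, and the arm is clear of everything; I handed it in at about 34 s, and no verdict came back.

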